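# Tap a traverse-nut block and complete the tray

### The arm

A 7-joint arm with a two-finger parallel gripper is mounted at the origin on the work surface. World frame = base frame: x ahead of the robot, y to its left, z up, the work surface at z = 0. Lengths are in m, angles in rad, forces in N, time in s.
With the tool pointing down it reaches from about 0.425 to 0.875 m from the base axis. Payload 4.7 kg.
Tool frame: the origin (TCP) lies at the very end of the fingers, on their centre line; the grasp point (between the pads) lies 19 mm behind it; z points along the fingers, y is the line along which they close (so a half turn about z gives the same grasp; the last joint's range is limited). The gripper opens to 87 mm and grips with 3 to 60 N. Pads are 19 mm wide; open, the fingers measure 117 mm over their backs; the gripper's body (75 mm by 190 mm) begins 51 mm behind the grasp point.
Start: joints at [1.178, 0.321, -0.07, 1.45, 0.023, 1.371, -0.057], TCP at [0.257, -0.597, 0.223] pointing down, gripper open.
Joint ranges: [-2.86, 2.86], [-0.3, 2.09], [-1.38, 1.24], [0.06, 2.45], [-1.56, 4.7], [0.09, 2.05], [-2.69, 2.69]. Speed limits (rad/s): [2.57, 2.57, 3.14, 3.14, 3.14, 3.14, 3.14].

### API

Orientations are given as a rotation vector (axis times angle).
In Python, from bench import ctrl, imaging, ticket gives the robot as it stands.
- The arm moves only by the tool jog_arm, never from a script. Its argument "rows" is text: rows parted by semicolons, each of 7 numbers parted by spaces: the shift along the tool's x, y, z in cm, then the turn, a rotation vector about the tool's x, y, z in rad, then the closure, from -1 (fully open) to 1 (shut), so that 0 is half open. A call has 1 to 5 rows; each row shifts and turns the commanded pose from where the row before left it, along the tool's axes as they then stand; what a row does not reach is not made up. A row lasts 1/8 s, in which the tool goes at most 62.5 mm and 10.7 degrees, less where a joint would pass 70% of its speed; a pose out of reach is approached as far as the arm can. A call with a gripper value outside its range is refused whole. The fingers move at their own pace and stop on an object; "force" is the grip in N (left out, the last holds). Time passes only in rows, so rows that do not move let the fingers close. It gives the time, the measured TCP pose, the force, the opening and the grip force at its end, in the units of the state.
- ctrl.get_state(): the state, without advancing time (a new reading comes with each control period).
- imaging.get_image(name): name is "side" or "top" or "wrist"; returns a dict with "img" (420x560x3 uint8, blue, green, red), "vertical_fov" (degrees; the focal length in pixels is half the picture's height over the tangent of half this angle, whatever the lens; pixels are square), "cx", "cy" (the principal point, pixels), "k1" (the pictures are not rectified: a ray, as slopes to the right and down, at radius r is drawn at 1 + k1 r^2 times it, then the intrinsics apply), "origin" and "orientation" of the camera in the world. Camera axes: x right, y down, z forward; pixel columns grow to the right and rows downward; lengths in m; the calibration is good to about 2 mm. A picture is of the moment at which its call begins. There is no depth.
- ticket.close_job(): hands the job in; it is judged then, once.
The state is a dict: "time": time; "joint_positions": joint angles; "qd": joint speeds; "joint_torque": joint torques, N m; "position": TCP position; "tool_rot": TCP orientation; "ft_force": force on the tool from outside, world axes, zero at the start; "torque": the same for the moment, N m; "grip_width": opening from 0.0 (shut) to 1.0 (fully open); "grip_force": force on a finger pad.
Only numpy, scipy, OpenCV 4.12 (cv2) and the standard library are available. Lean on these libraries where they do the work, as an engineer would, in place of code of your own. Each camera call takes 0.05 s, during which the arm holds its last target. There are 200 camera calls.

### The job

Load the drilled blank from the rubber mat into the hand tapper's nest, push the carriage fully home and thread the hole with the crank: half a turn clockwise, a quarter turn back, and so on, coming to rest at each end of the swing, until the tap is down at its depth stop (one and a quarter turns); then wind the tap right back up before you pull the carriage out. Lay the threaded block and as many spares as needed flat in the tray's empty pockets so that all six are filled, leaving surplus spares on the bench. Do not move the blocks already in the tray or disturb the spool and tape roll.

Things in the scene. Friction and masses are not known exactly. Their poses are not given: they have to be found in the camera images.
- tapper: bench hand tapper, fixed to the bench: olive-grey base 350 x 124 mm, 20 mm high, with a column at its far end and an arm that carries the vertical tap spindle. Origin on the spindle axis at bench level; z up; its -x axis points to the front end, along the carriage's way, +x to the column. The arm and spindle head fill from 131 to 175 mm above the bench, between 29 mm in front of the spindle axis and 121 mm behind it
- crank_grip (a point): point to grip the crank's knob: the knob is an upright black cylinder 23 mm thick and 50 mm long that spins freely on its pin, 45 mm off the spindle axis; this point is at its mid-height (231 mm above the bench with the tap up), the crank arm lies 25 mm below it. With the crank at 0 the knob stands on the far (+x, column) side of the spindle
- tap (a joint): turn of the crank, spindle and tap in rad, clockwise seen from above positive (cutting), about 0 at the start; stops at 0 (tap up) and at 7.98 (depth stop, a hair over one and a quarter turns). A lead screw (two-start thread) feeds crank, spindle and tap straight down 8 mm per turn. Stiff: about 5 to 6 N at the knob turns it, and it stays where it is left. Up, the tap's tip is 73 mm above the bench, 3 mm above a block in the nest
- carriage (a joint): travel of the carriage in m: 0 = home against its stop, nest centre on the spindle axis; grows as it is pulled towards the front, up to 0.125; slides with about 3 N and stays where left. The nest is clear of the head for loading when pulled out to about 0.12. At the carriage's front stands its handle: an upright fixed black cylinder 23 mm thick, from 42 to 90 mm above the bench, on the centre line 75 mm in front (tapper -x) of the nest centre
- nest (a point): centre of the nest's floor, 34 mm above the bench, moves with the carriage; axes as the tapper's. The nest takes a block lying flat with its length across the tapper (block's y along nest y, either way round), 2 mm play all round; end walls and four corner stubs 12 mm high, open at the middle of the long sides for 50 mm so that fingers can go down there
- tray: grey plastic tray 270 x 225 mm, 14 mm high, fixed; origin at the centre of its underside; six pockets, three along its x (80 mm apart) and two along its y (100 mm apart), each 50 mm (tray x) by 86 mm (tray y) and 10 mm deep, floor 4 mm above the bench; each takes one block lying flat with its length along tray y, 3 mm play all round
- pocket0 (a point): where the centre of a block seated in this tray pocket lies: 22 mm above the bench, on the pocket's centre (tray x -80, y -50 mm)
- pocket1 (a point): where the centre of a block seated in this tray pocket lies: 22 mm above the bench, on the pocket's centre (tray x -80, y +50 mm)
- pocket2 (a point): where the centre of a block seated in this tray pocket lies: 22 mm above the bench, on the pocket's centre (tray x +0, y -50 mm)
- pocket3 (a point): where the centre of a block seated in this tray pocket lies: 22 mm above the bench, on the pocket's centre (tray x +0, y +50 mm)
- pocket4 (a point): where the centre of a block seated in this tray pocket lies: 22 mm above the bench, on the pocket's centre (tray x +80, y -50 mm)
- pocket5 (a point): where the centre of a block seated in this tray pocket lies: 22 mm above the bench, on the pocket's centre (tray x +80, y +50 mm)
- nut0: finished white acetal nut block 44 x 80 x 36 mm (x, y, z), origin at its centre, an 18 mm hole through it along z, 0.16 kg; if present it lies from the start in pocket0; absent in some starts, and then that pocket is empty
- nut1: finished white acetal nut block 44 x 80 x 36 mm (x, y, z), origin at its centre, an 18 mm hole through it along z, 0.16 kg; if present it lies from the start in pocket1; absent in some starts, and then that pocket is empty
- nut2: finished white acetal nut block 44 x 80 x 36 mm (x, y, z), origin at its centre, an 18 mm hole through it along z, 0.16 kg; if present it lies from the start in pocket2; absent in some starts, and then that pocket is empty
- nut3: finished white acetal nut block 44 x 80 x 36 mm (x, y, z), origin at its centre, an 18 mm hole through it along z, 0.16 kg; if present it lies from the start in pocket3; absent in some starts, and then that pocket is empty
- nut4: finished white acetal nut block 44 x 80 x 36 mm (x, y, z), origin at its centre, an 18 mm hole through it along z, 0.16 kg; if present it lies from the start in pocket4; absent in some starts, and then that pocket is empty
- nut5: finished white acetal nut block 44 x 80 x 36 mm (x, y, z), origin at its centre, an 18 mm hole through it along z, 0.16 kg; if present it lies from the start in pocket5; absent in some starts, and then that pocket is empty
- spare0: finished (already threaded) spare white acetal nut block 44 x 80 x 36 mm (x, y, z), origin at its centre, an 18 mm hole through it along z, 0.16 kg, lying flat on the bare bench to the left of the tray
- spare1: finished (already threaded) spare white acetal nut block 44 x 80 x 36 mm (x, y, z), origin at its centre, an 18 mm hole through it along z, 0.16 kg, lying flat on the bare bench to the left of the tray
- spare2: finished (already threaded) spare white acetal nut block 44 x 80 x 36 mm (x, y, z), origin at its centre, an 18 mm hole through it along z, 0.16 kg, lying flat on the bare bench to the left of the tray
- blank: the blank, drilled but not threaded: white acetal nut block 44 x 80 x 36 mm (x, y, z), origin at its centre, an 18 mm hole through it along z, 0.16 kg; lies flat on a 100 x 110 mm black rubber mat 3 mm thick, among the spares left of the tray
- spool: bystander: reel of copper wire, 96 mm across, 76 mm high, beyond the tray; origin centre of underside
- tape: bystander: roll of tape, 100 mm across, 24 mm high, beyond the tray; origin centre of underside
Mind the look-alikes: they are no part of the job. Leave any pink, purple or red look-alike of the nut2 alone.

How it is judged:
On the way, in this order (a step that is already met when the one before it is completed fails the run):
1. the blank sits flat in the nest and the carriage is fully home under the tap (within 6 mm) (horizontal distance between blank and nest below 0.006 m and z of blank in the frame of nest between 0.014 and 0.022 m and angle between the z axis of blank and the z axis of tapper, either way round below 0.08 rad and value of joint carriage below 0.006 m), for 0.2 s.
2. first half turn forward, ending about half a turn down (0.38 to 0.62 turn), with the crank come to rest there and the blank still in place (all of step 1 and value of joint tap between 2.4 and 3.9 rad and velocity of joint tap between -0.4 and 0.4 rad/s), for 0.1 s.
3. a quarter turn back, to about a quarter turn, with the crank come to rest there and the blank still in place (all of step 1 and value of joint tap between 0.85 and 2.3 rad and velocity of joint tap between -0.4 and 0.4 rad/s), for 0.1 s.
4. half a turn forward again, to about three quarters of a turn, with the crank come to rest there and the blank still in place (all of step 1 and value of joint tap between 3.95 and 5.5 rad and velocity of joint tap between -0.4 and 0.4 rad/s), for 0.1 s.
5. a quarter back, to about half a turn, with the crank come to rest there and the blank still in place (all of step 2), for 0.1 s.
6. half a turn forward, to about one turn, with the crank come to rest there and the blank still in place (all of step 1 and value of joint tap between 5.5 and 7.1 rad and velocity of joint tap between -0.4 and 0.4 rad/s), for 0.1 s.
7. a quarter back, to about three quarters of a turn, with the crank come to rest there and the blank still in place (all of step 1 and value of joint tap between 3.95 and 5.45 rad and velocity of joint tap between -0.4 and 0.4 rad/s), for 0.1 s.
8. the last half turn forward, down to the depth stop (more than 1.14 turns), with the crank come to rest there and the blank still in place (all of step 1 and value of joint tap between 7.2 and 9 rad and velocity of joint tap between -0.4 and 0.4 rad/s), for 0.1 s.
9. the tap is wound back up out of the block (crank within 0.08 turn of its upper stop) before the carriage is moved (all of step 1 and value of joint tap below 0.5 rad), for 0.1 s.
At the end, for the whole second after the job is handed in: each of the six tray pockets holds one block, lying flat on the pocket floor centred within 9 mm; the threaded block is one of them; the crank is within 0.08 turn of its upper stop; surplus spares lie on the bench (no block stacked on another); blocks at rest (((distance between nut0 and pocket0 below 0.009 m and angle between the z axis of nut0 and the z axis of tray, either way round below 0.08 rad) or (distance between spare0 and pocket0 below 0.009 m and angle between the z axis of spare0 and the z axis of tray, either way round below 0.08 rad) or (distance between spare1 and pocket0 below 0.009 m and angle between the z axis of spare1 and the z axis of tray, either way round below 0.08 rad) or (distance between spare2 and pocket0 below 0.009 m and angle between the z axis of spare2 and the z axis of tray, either way round below 0.08 rad) or (distance between blank and pocket0 below 0.009 m and angle between the z axis of blank and the z axis of tray, either way round below 0.08 rad)) and ((distance between nut1 and pocket1 below 0.009 m and angle between the z axis of nut1 and the z axis of tray, either way round below 0.08 rad) or (distance between spare0 and pocket1 below 0.009 m and angle between the z axis of spare0 and the z axis of tray, either way round below 0.08 rad) or (distance between spare1 and pocket1 below 0.009 m and angle between the z axis of spare1 and the z axis of tray, either way round below 0.08 rad) or (distance between spare2 and pocket1 below 0.009 m and angle between the z axis of spare2 and the z axis of tray, either way round below 0.08 rad) or (distance between blank and pocket1 below 0.009 m and angle between the z axis of blank and the z axis of tray, either way round below 0.08 rad)) and ((distance between nut2 and pocket2 below 0.009 m and angle between the z axis of nut2 and the z axis of tray, either way round below 0.08 rad) or (distance between spare0 and pocket2 below 0.009 m and angle between the z axis of spare0 and the z axis of tray, either way round below 0.08 rad) or (distance between spare1 and pocket2 below 0.009 m and angle between the z axis of spare1 and the z axis of tray, either way round below 0.08 rad) or (distance between spare2 and pocket2 below 0.009 m and angle between the z axis of spare2 and the z axis of tray, either way round below 0.08 rad) or (distance between blank and pocket2 below 0.009 m and angle between the z axis of blank and the z axis of tray, either way round below 0.08 rad)) and ((distance between nut3 and pocket3 below 0.009 m and angle between the z axis of nut3 and the z axis of tray, either way round below 0.08 rad) or (distance between spare0 and pocket3 below 0.009 m and angle between the z axis of spare0 and the z axis of tray, either way round below 0.08 rad) or (distance between spare1 and pocket3 below 0.009 m and angle between the z axis of spare1 and the z axis of tray, either way round below 0.08 rad) or (distance between spare2 and pocket3 below 0.009 m and angle between the z axis of spare2 and the z axis of tray, either way round below 0.08 rad) or (distance between blank and pocket3 below 0.009 m and angle between the z axis of blank and the z axis of tray, either way round below 0.08 rad)) and ((distance between nut4 and pocket4 below 0.009 m and angle between the z axis of nut4 and the z axis of tray, either way round below 0.08 rad) or (distance between spare0 and pocket4 below 0.009 m and angle between the z axis of spare0 and the z axis of tray, either way round below 0.08 rad) or (distance between spare1 and pocket4 below 0.009 m and angle between the z axis of spare1 and the z axis of tray, either way round below 0.08 rad) or (distance between spare2 and pocket4 below 0.009 m and angle between the z axis of spare2 and the z axis of tray, either way round below 0.08 rad) or (distance between blank and pocket4 below 0.009 m and angle between the z axis of blank and the z axis of tray, either way round below 0.08 rad)) and ((distance between nut5 and pocket5 below 0.009 m and angle between the z axis of nut5 and the z axis of tray, either way round below 0.08 rad) or (distance between spare0 and pocket5 below 0.009 m and angle between the z axis of spare0 and the z axis of tray, either way round below 0.08 rad) or (distance between spare1 and pocket5 below 0.009 m and angle between the z axis of spare1 and the z axis of tray, either way round below 0.08 rad) or (distance between spare2 and pocket5 below 0.009 m and angle between the z axis of spare2 and the z axis of tray, either way round below 0.08 rad) or (distance between blank and pocket5 below 0.009 m and angle between the z axis of blank and the z axis of tray, either way round below 0.08 rad)) and ((distance between blank and pocket0 below 0.009 m and angle between the z axis of blank and the z axis of tray, either way round below 0.08 rad) or (distance between blank and pocket1 below 0.009 m and angle between the z axis of blank and the z axis of tray, either way round below 0.08 rad) or (distance between blank and pocket2 below 0.009 m and angle between the z axis of blank and the z axis of tray, either way round below 0.08 rad) or (distance between blank and pocket3 below 0.009 m and angle between the z axis of blank and the z axis of tray, either way round below 0.08 rad) or (distance between blank and pocket4 below 0.009 m and angle between the z axis of blank and the z axis of tray, either way round below 0.08 rad) or (distance between blank and pocket5 below 0.009 m and angle between the z axis of blank and the z axis of tray, either way round below 0.08 rad)) and value of joint tap below 0.5 rad and height (world z) of each of spare0, spare1, spare2 below 0.03 m and linear speed of each of spare0, spare1, spare2, blank below 0.02 m/s); the robot touches nothing.
It fails at once if the spool or tape roll is shoved more than 4 cm (distance of any of spool, tape from where it was at the start of the episode above 0.04 m).
It fails at once if the tap is down (more than 0.13 turn) while the carriage is off its home stop by more than 15 mm (value of joint tap above 0.8 rad and value of joint carriage above 0.015 m).
It fails at once if a block that was already in the tray is taken out or moved more than 2 cm (distance of any of nut0, nut1, nut2, nut3, nut4, nut5 from where it was at the start of the episode above 0.02 m).
Of nut0, nut1, nut2, nut3, nut4, nut5 only 2 to 4 are there at a start; the rules pass over those that are not, and their reading is None.
At some moment in a run one of spare0, spare1, spare2 may be knocked a few centimetres aside while the robot is not near it.
Once in a run the grip may slacken for a moment while it holds something.
It also fails if it takes over 210 s, if anything falls off the work surface, if the arm or the gripper's body presses on something with over 40 N, if the wrist force passes 120 N, or if a joint passes its speed limit or range.

## Working session

There is one attempt and no reset: what is moved stays moved. The work goes in short steps, Python scripts to look and compute and a tool call to move; the robot and the scene stay as the last step left them, time stands still between calls to the robot, and variables do not carry over. Pictures are saved under pics/ and viewed, at most 14 in all, crops included, and the job is handed in when it is done.

Besides the shell and the picture viewer there is one more tool, called after "Request:" as name(argument=value, ...) on one line, values as JSON. jog_arm: Moves the arm, as the interface text tells. Its arguments: {"type":"object","properties":{"rows":{"type":"string"},"force":{"type":"number"}},"required":["rows"]}

```bash
mkdir -p pics; ls
cat > h.py <<'E'
import numpy as np, cv2, pickle
from scipy.spatial.transform import Rotation as R
from bench import ctrl, imaging, ticket
def snap(name,f):
    d=imaging.get_image(name); cv2.imwrite(f'pics/{f}.png',d['img']); pickle.dump(d,open(f'pics/{f}.pkl','wb')); return d
def load(f): return pickle.load(open(f'pics/{f}.pkl','rb'))
def rot(o):
    o=np.array(o,float)
    return o if o.shape==(3,3) else (R.from_rotvec(o) if o.size==3 else R.from_quat(o)).as_matrix()
def K(d):
    f=d['img'].shape[0]/2/np.tan(np.radians(d['vertical_fov'])/2)
    return np.array([[f,0,d['cx']],[0,f,d['cy']],[0,0,1.]]), np.array([d['k1'],0,0,0,0.])
def px2w(d,uv,z):
    k,dist=K(d); s=cv2.undistortPoints(np.array(uv,float).reshape(-1,1,2),k,dist).reshape(-1,2)
    r=np.c_[s,np.ones(len(s))]@rot(d['orientation']).T; o=np.array(d['origin'])
    z=np.broadcast_to(z,len(s)); return o+r*((z-o[2])/r[:,2])[:,None]
def w2px(d,P):
    k,dist=K(d); M=rot(d['orientation']).T
    return cv2.projectPoints(np.array(P,float).reshape(-1,1,3),cv2.Rodrigues(M)[0],-M@np.array(d['origin']),k,dist)[0].reshape(-1,2)
E
python3 - <<'E'
from h import *
print(ctrl.get_state())
for n in ['top','side']:
    d=snap(n,n+'0'); print({k:v for k,v in d.items() if k!='img'})
E
```

```text
pics
{'time': 0.0, 'joint_positions': array([ 1.17811869,  0.32186649, -0.07007281,  1.45165116,  0.02260961,
        1.37078252, -0.05691415]), 'qd': array([ 3.53839624e-04,  2.20083877e-04, -1.57448367e-05, -1.14277766e-04,
       -2.05441034e-04,  8.42974514e-04,  5.49688773e-04]), 'joint_torque': array([-3.08963001e-05, -4.91299975e+01, -4.03929558e-01, -3.12531567e+01,
       -6.38940535e-02,  4.36324789e-02,  1.99101046e-04]), 'position': array([ 0.25690498, -0.5964891 ,  0.22144514]), 'tool_rot': array([-3.07501730e+00, -6.34203664e-01,  7.75666033e-04]), 'ft_force': array([-0.70432709, -0.96105241,  0.13178292]), 'torque': array([0.01638695, 0.03419297, 0.02170923]), 'grip_force': 0.0, 'grip_width': 0.9996739080210735}
{'vertical_fov': 49.42307744409652, 'cx': 274.73895718374575, 'cy': 208.8033051315729, 'k1': -0.08018114995026214, 'origin': array([0.3183476 , 0.02680992, 1.38248813]), 'orientation': array([-2.13527745,  2.14676033, -0.16202032])}
{'vertical_fov': 53.62103990188863, 'cx': 285.21700793635983, 'cy': 210.52602398464646, 'k1': -0.0982483415909585, 'origin': array([0.24676461, 0.71447582, 0.96981771]), 'orientation': array([-0.47857649,  2.75806636, -1.08570933])}
```

Run:
```python
from h import *
for n in ['top0','side0']:
    cv2.imwrite(f'pics/{n}b.png',cv2.resize(load(n)['img'],(800,600),interpolation=cv2.INTER_CUBIC))
```

```text
(no output)
```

View pics/top0b.png

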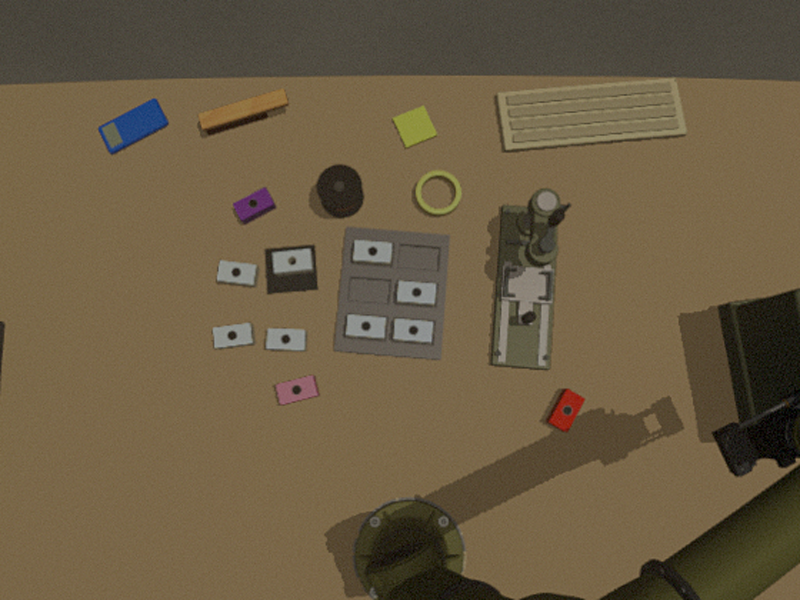

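View pics/side0b.png

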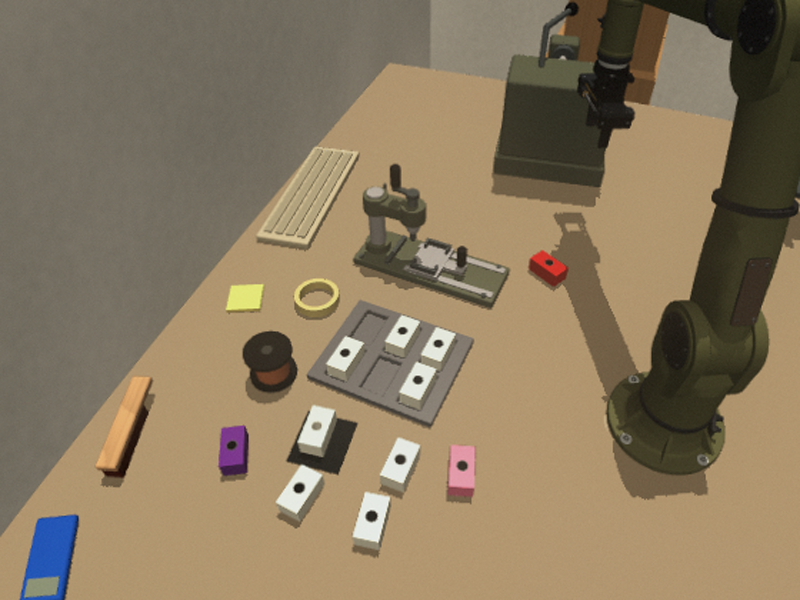

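Run:
```python
from h import *
d=load('top0');im=d['img']
c=im[125:265,220:405]; cv2.imwrite('pics/c1.png',cv2.resize(np.clip(c*1.6,0,255).astype(np.uint8),None,fx=4.3,fy=4.2857,interpolation=cv2.INTER_CUBIC))
g=im.min(2); m=((g>110)).astype(np.uint8)
n,l,s,ce=cv2.connectedComponentsWithStats(m)
for i in range(1,n):
    if 150<s[i,4]<1500:
        r=cv2.minAreaRect(np.argwhere(l==i)[:,::-1].astype(np.float32))
        b=cv2.boxPoints(r); w=px2w(d,[r[0]],.036)[0]; bw=px2w(d,b,.036)
        e=[bw[1]-bw[0],bw[2]-bw[1]]; L=max(e,key=np.linalg.norm)
        print(s[i],np.round(r[0],1),np.round(w,4),np.round(sorted(map(np.linalg.norm,e)),3),'yaw',round(np.degrees(np.arctan2(L[1],L[0]))%180,1), np.linalg.norm(w[:2]).round(3))
```

```text
[247 168  27  16 332] [260.4 175.3] [0.6287 0.0717 0.036 ] [0.043 0.079] yaw 85.1 0.633
[191 174  27  17 350] [204.  182.1] [0.6088 0.2422 0.036 ] [0.044 0.081] yaw 96.0 0.655
[152 182  27  17 320] [165.2 190.1] [0.5848 0.3595 0.036 ] [0.043 0.079] yaw 82.8 0.686
[355 187  31  33 529] [368.7 202.8] [ 0.5426 -0.2534  0.036 ] [0.084 0.09 ] yaw 112.6 0.599
[278 197  27  16 333] [291.2 204.1] [ 0.5397 -0.0204  0.036 ] [0.043 0.079] yaw 84.8 0.54
[349 211   7  42 196] [352.2 231.5] [ 0.4564 -0.2008  0.036 ] [0.015 0.123] yaw 174.5 0.499
[377 213   7  43 197] [380.1 234.1] [ 0.4482 -0.2839  0.036 ] [0.014 0.126] yaw 174.0 0.53
[242 220  28  16 344] [255.6 227.8] [0.4691 0.0857 0.036 ] [0.043 0.079] yaw 84.9 0.477
[275 223  28  17 346] [288.8 230.7] [ 0.46   -0.0124  0.036 ] [0.043 0.079] yaw 84.4 0.46
[149 226  28  17 339] [162.3 234.2] [0.4511 0.3638 0.036 ] [0.042 0.08 ] yaw 97.9 0.58
[186 230  28  15 340] [199.5 237. ] [0.4425 0.2524 0.036 ] [0.042 0.081] yaw 89.8 0.509
```

View pics/c1.png

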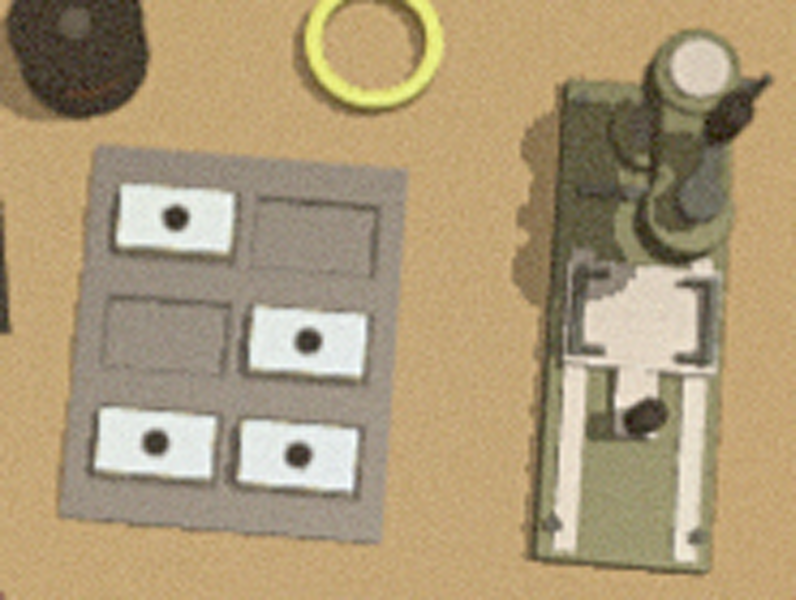

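Run:
```python
from h import *
from scipy.optimize import least_squares
d=load('top0')
C=lambda p:np.array(p,float)/[4.3,4.2857]+[220,125]-.4
# tray
tc=px2w(d,C([(95,147),(407,170),(380,543),(58,515)]),.014)[:,:2]
nz=px2w(d,[(260.4,175.3),(291.2,204.1),(255.6,227.8),(288.8,230.7)],.04)[:,:2]
lt=np.array([(135,112.5),(135,-112.5),(-135,-112.5),(-135,112.5)])/1e3
ln=np.array([(80,50),(0,-50),(-80,50),(-80,-50)])/1e3
Rm=lambda a:np.array([[np.cos(a),-np.sin(a)],[np.sin(a),np.cos(a)]])
f=lambda p:np.r_[(lt@Rm(p[2]).T+p[:2]-tc),(ln@Rm(p[2]).T+p[:2]-nz)].ravel()
s=least_squares(f,[.54,.03,-.09]);print('tray',s.x.round(4),np.degrees(s.x[2]).round(2),'res mm',(s.fun*1e3).round(1))
for l in [(.08,-.05),(0,.05)]: print('pocket',(Rm(s.x[2])@l+s.x[:2]).round(4))
print('blank',px2w(d,[(204,182.1)],.039).round(4))
pr=lambda n,p,z:print(n,px2w(d,C(p),z).round(4).tolist())
pr('front corners',[(535,560),(708,572)],.02)
pr('nest',[(643,317)],.034)
pr('handle top',[(650,405)],.09)
pr('knob top',[(722,120),(728,112)],.256)
pr('column top',[(698,68)],.175)
pr('head',[(685,215)],.175)
```

```text
tray [ 0.5436  0.0297 -0.0891] -5.11 res mm [ 2.2 -0.4  0.5 -0.6 -0.8 -0.3 -1.6 -0.6  0.1  1.  -0.   0.3 -0.3  1.
 -0.1 -0.5]
pocket [ 0.6188 -0.0272]
pocket [0.5481 0.0795]
blank [[0.608  0.2415 0.039 ]]
front corners [[0.387, -0.177, 0.02], [0.3777, -0.2975, 0.02]]
nest [[0.5558, -0.2555, 0.034]]
handle top [[0.4862, -0.2462, 0.09]]
knob top [[0.636, -0.2611, 0.256], [0.6409, -0.2649, 0.256]]
column top [[0.6934, -0.2679, 0.175]]
head [[0.5965, -0.2552, 0.175]]
```

```bash
cat >> h.py <<'E'
def plan(p,yaw,tilt=0):
    """rotate first (rotvec in tool, rad), then shift in final tool axes (cm). yaw: tool x dir deg, tool z down"""
    s=ctrl.get_state(); R0=R.from_rotvec(s['tool_rot'])
    best=None
    for y in (yaw,):
        R1=R.from_euler('z',y,degrees=True)*R.from_euler('x',180,degrees=True)*R.from_rotvec([tilt,0,0])
        q=(R0.inv()*R1).as_rotvec()
        print('rot',q.round(3),'shift',(R1.inv().apply(np.array(p)-s['position'])*100).round(2),'pos',s['position'].round(4),'t',round(s['time'],2),'w',round(s['grip_width'],3),'gf',round(s['grip_force'],1),'q7',s['joint_positions'][6].round(2))
E
python3 -c "
from h import *
plan([.46,-.25,.30],-5.5)"
```

```text
rot [-0.002  0.001  0.503] shift [ 16.89 -36.44  -7.84] pos [ 0.2569 -0.5965  0.2216] t 0.1 w 0.999 gf 0.0 q7 -0.06
```

Request:
jog_arm(rows="0 0 -4 0 0 0.168 -1; 0 0 -4 0 0 0.168 -1; 0 0 0 0 0 0.167 -1; 4.2 -6 0 0 0 0 -1; 4.2 -6 0 0 0 0 -1")

```text
time: 0.72
position: [0.3387, -0.5009, 0.3018]
tool_rot: [-3.137, 0.154, 0.001]
ft_force: [1.4, -0.1, 0.3]
grip_width: 0.998
grip_force: 0.0
```

Request:
jog_arm(rows="2.1 -6 0 0 0 0 -1; 2.1 -6 0 0 0 0 -1; 2.1 -6 0 0 0 0 -1; 2.1 -6 0 0 0 0 -1; 0 -0.4 0 0 0 0 -1")

```text
time: 1.35
position: [0.4462, -0.265, 0.3027]
tool_rot: [-3.137, 0.135, -0.001]
ft_force: [0.1, -0.8, 0.9]
grip_width: 0.998
grip_force: 0.0
```

```bash
python3 -c "
from h import *
plan([.46,-.25,.30],-5.5)
d=snap('wrist','w1');print({k:v for k,v in d.items() if k!='img'})
cv2.imwrite('pics/w1b.png',cv2.resize(np.clip(d['img']*1.5,0,255).astype(np.uint8),(800,600),interpolation=cv2.INTER_CUBIC))"
```

```text
rot [-0.002 -0.001  0.01 ] shift [ 1.23 -1.63  0.27] pos [ 0.4462 -0.265   0.3027] t 1.35 w 0.998 gf 0.0 q7 -1.18
{'vertical_fov': 64.93958473548872, 'cx': 278.58920781395426, 'cy': 210.0683676998819, 'k1': -0.04381324085033949, 'origin': array([ 0.52392486, -0.27067528,  0.46415671]), 'orientation': array([ 1.98203227, -2.15877848, -0.31324006])}
```

View pics/w1b.png

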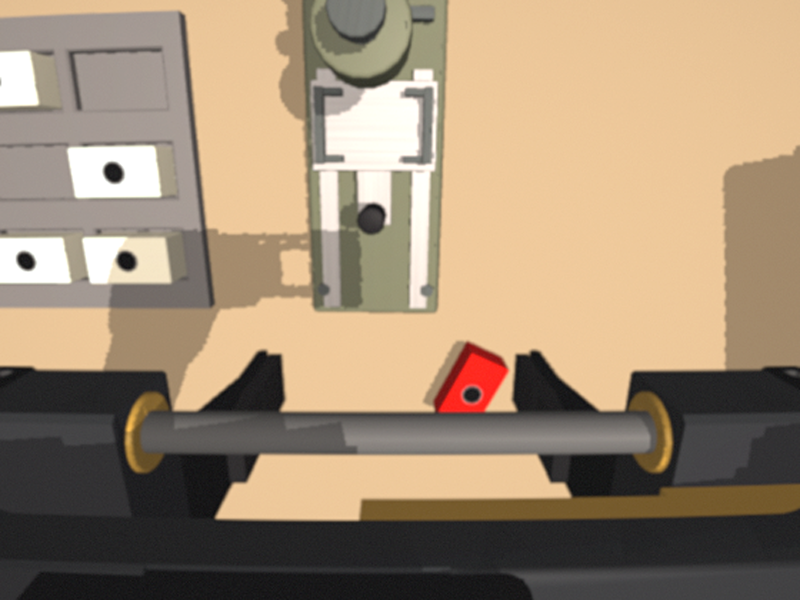

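Run:
```python
from h import *
d=load('w1'); S=1.42857
pr=lambda n,p,z:print(n,px2w(d,np.array(p,float)/S,z).round(4).tolist())
pr('front',[(316,310),(437,311)],.02)
pr('handle top',[(371,214)],.09)
pr('handle base',[(371,222)],.05)
pr('nest walls',[(314,88),(434,88),(432,164),(317,166)],.046)
pr('plate corners',[(310,82),(439,82),(434,170),(313,168)],.034)
pr('rail ends',[(328,308),(419,308),(330,175),(421,175)],.022)
pr('head edge',[(361,84),(312,28),(411,28)],.16)
plan([.4835,-.2455,.17],174.5)
```

```text
front [[0.3896, -0.1776, 0.02], [0.3783, -0.2969, 0.02]]
handle top [[0.4857, -0.246, 0.09]]
handle base [[0.4747, -0.2427, 0.05]]
nest walls [[0.588, -0.2066, 0.046], [0.5794, -0.3051, 0.046], [0.519, -0.2994, 0.046], [0.5259, -0.2011, 0.046]]
plate corners [[0.5949, -0.202, 0.034], [0.5854, -0.3106, 0.034], [0.5136, -0.3016, 0.034], [0.5245, -0.1953, 0.034]]
rail ends [[0.3912, -0.1901, 0.022], [0.3836, -0.2793, 0.022], [0.517, -0.2079, 0.022], [0.5099, -0.2904, 0.022]]
head edge [[0.5702, -0.2524, 0.16], [0.6032, -0.2271, 0.16], [0.5981, -0.2846, 0.16]]
rot [-0.    -0.    -3.136] shift [-3.65  2.6  13.25] pos [ 0.4447 -0.2679  0.3025] t 1.4 w 0.997 gf 0.0 q7 -1.18
```

Request:
jog_arm(rows="0 0 0 0 0 -0.185 -1; 0 0 0 0 0 -0.185 -1; 0 0 0 0 0 -0.185 -1; 0 0 0 0 0 -0.185 -1; 0 0 0 0 0 -0.185 -1")

```text
time: 2.02
position: [0.4424, -0.2731, 0.3021]
tool_rot: [-2.874, -1.269, 0.002]
ft_force: [0.5, -0.6, -0.7]
grip_width: 1.0
grip_force: 0.0
```

Request:
jog_arm(rows="0 0 0 0 0 -0.185 -1; 0 0 0 0 0 -0.185 -1; 0 0 0 0 0 -0.185 -1; 0 0 0 0 0 -0.185 -1; 0 0 0 0 0 -0.185 -1")

```text
time: 2.65
position: [0.4424, -0.2731, 0.3021]
tool_rot: [-2.005, -2.417, 0.001]
ft_force: [-0.8, 0.8, -0.3]
grip_width: 1.001
grip_force: 0.0
```

Request:
jog_arm(rows="0 0 0 0 0 -0.185 -1; 0 0 0 0 0 -0.185 -1; 0 0 0 0 0 -0.185 -1; 0 0 0 0 0 -0.185 -1; 0 0 0 0 0 -0.185 -1")

```text
time: 3.28
position: [0.4424, -0.2731, 0.3021]
tool_rot: [-0.716, -3.058, 0.001]
ft_force: [-0.2, -0.5, 0.3]
grip_width: 1.001
grip_force: 0.0
```

Request:
jog_arm(rows="0 0 0 0 0 -0.185 -1; 0 0 0 0 0 -0.176 -1; -1.8 1.3 4 0 0 0 -1; -1.85 1.3 4 0 0 0 -1; 0 0 4 0 0 0 -1")

```text
time: 3.9
position: [0.4829, -0.2494, 0.1809]
tool_rot: [0.16, 3.137, 0.0]
ft_force: [-0.1, -0.8, 0.2]
grip_width: 0.995
grip_force: 0.0
```

Request:
jog_arm(rows="0 0 0 0 0 0 -1; 0 0 0 0 0 0 -1")

```text
time: 4.15
position: [0.4827, -0.2506, 0.1839]
tool_rot: [0.163, 3.136, -0.002]
ft_force: [0.3, -0.4, 0.6]
grip_width: 1.005
grip_force: 0.0
```

```bash
python3 -c "
from h import *
plan([.4857,-.246,.053],174.5)"
```

```text
rot [-0.001  0.001 -0.008] shift [-0.26  0.48 13.09] pos [ 0.4827 -0.2506  0.1839] t 4.15 w 1.005 gf 0.0 q7 1.86
```

Request:
jog_arm(rows="-0.2 0.5 4.5 0 0 0 -1; 0 0 4.4 0 0 0 -1; 0 0 4 0 0 0 -1; 0 0 0 0 0 0 1; 0 0 0 0 0 0 1", force=20)

```text
time: 4.78
position: [0.4869, -0.2454, 0.0563]
tool_rot: [0.161, 3.134, -0.003]
ft_force: [1.5, -0.2, 0.4]
grip_width: 0.854
grip_force: 0.0
```

Request:
jog_arm(rows="0 0 0 0 0 0 1; 0 0 0 0 0 0 1; 0 0 0 0 0 0 1; 0 0 0 0 0 0 1")

```text
time: 5.28
position: [0.4851, -0.2441, 0.0537]
tool_rot: [0.16, 3.137, -0.0]
ft_force: [-0.1, -0.0, -0.1]
grip_width: 0.401
grip_force: 0.0
```

Request:
jog_arm(rows="0 0 0 0 0 0 1; 0 0 0 0 0 0 1; 0 0 0 0 0 0 1; 1 0 0 0 0 0 1; 1.5 0 0 0 0 0 1")

```text
time: 5.9
position: [0.4608, -0.2435, 0.0536]
tool_rot: [0.16, 3.135, -0.004]
ft_force: [1.7, -7.2, -3.8]
grip_width: 0.258
grip_force: 20.0
```

Request:
jog_arm(rows="1.5 0 0 0 0 0 1; 1.5 0 0 0 0 0 1; 1 0 0 0 0 0 1; 0.5 0 0 0 0 0 1; 0 0 0 0 0 0 1")

```text
time: 6.52
position: [0.4147, -0.239, 0.0535]
tool_rot: [0.162, 3.137, -0.004]
ft_force: [-0.5, -6.1, -2.7]
grip_width: 0.257
grip_force: 20.0
```

Request:
jog_arm(rows="0.5 0 0 0 0 0 1; 0.5 0 0 0 0 0 1; 0.3 0 0 0 0 0 1; 0 0 0 0 0 0 1")

```text
time: 7.02
position: [0.4036, -0.2367, 0.0541]
tool_rot: [0.16, 3.135, -0.003]
ft_force: [1.9, -4.3, -0.6]
grip_width: 0.291
grip_force: 2.0
```

Request:
jog_arm(rows="0.3 0 0 0 0 0 1; 0.3 0 0 0 0 0 1; 0 0 0 0 0 0 1")

```text
time: 7.4
position: [0.4024, -0.2378, 0.0545]
tool_rot: [0.159, 3.124, -0.009]
ft_force: [15.4, -10.5, -16.9]
grip_width: 0.257
grip_force: 20.0
```

Request:
jog_arm(rows="0 0 0 0 0 0 -1; 0 0 0 0 0 0 -1; 0 0 0 0 0 0 -1; 0 0 0 0 0 0 -1")

```text
time: 7.9
position: [0.3962, -0.2346, 0.0534]
tool_rot: [-0.159, -3.137, -0.001]
ft_force: [-0.1, -1.4, -0.3]
grip_width: 0.628
grip_force: 0.0
```

Request:
jog_arm(rows="0 0 -5 0 0 0 -1; 0 0 -5 0 0 0 -1; 0 0 -5 0 0 0 -1; 0 0 -5 0 0 0.18 -1; 0 0 -2 0 0 0.18 -1")

```text
time: 8.52
position: [0.3975, -0.2353, 0.2769]
tool_rot: [0.727, 3.052, -0.003]
ft_force: [0.4, -0.3, -0.0]
grip_width: 0.994
grip_force: 0.0
```

Request:
jog_arm(rows="0 0 0 0 0 0.18 -1; 0 0 0 0 0 0.18 -1; 0 0 0 0 0 0.18 -1; 0 0 0 0 0 0.18 -1; 0 0 0 0 0 0.18 -1")

```text
time: 9.15
position: [0.3963, -0.2347, 0.2734]
tool_rot: [-1.984, -2.435, 0.0]
ft_force: [0.6, -0.0, 0.1]
grip_width: 1.0
grip_force: 0.0
```

Run:
```python
from h import *
d=snap('top','top1'); print('spool',px2w(d,np.array([(340,185)])/1.42857,.076))
cv2.imwrite('pics/c2.png',cv2.resize(np.clip(d['img'][125:265,320:410]*1.6,0,255).astype(np.uint8),None,fx=6,fy=4.2857,interpolation=cv2.INTER_CUBIC))
plan([.608,.2415,.20],96)
plan([.58,.16,.25],96)
```

```text
spool [[0.759923   0.13718619 0.076     ]]
rot [-0.    -0.     0.093] shift [45.15 26.02  7.34] pos [ 0.3964 -0.2347  0.2734] t 9.2 w 1.003 gf 0.0 q7 0.71
rot [-0.    -0.     0.093] shift [37.33 22.39  2.34] pos [ 0.3964 -0.2347  0.2734] t 9.2 w 1.003 gf 0.0 q7 0.71
```

View pics/c2.png

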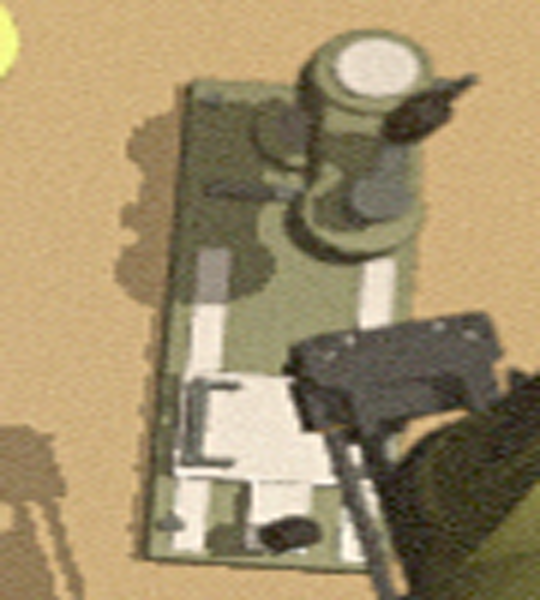

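Request:
jog_arm(rows="0 0 0 0 0 0.093 -1; 4.67 2.8 0 0 0 0 -1; 4.67 2.8 0 0 0 0 -1; 4.67 2.8 0 0 0 0 -1; 4.67 2.8 0 0 0 0 -1")

```text
time: 9.82
position: [0.4865, -0.0348, 0.2736]
tool_rot: [2.086, 2.349, -0.0]
ft_force: [0.7, -0.4, 0.2]
grip_width: 1.001
grip_force: 0.0
```

Request:
jog_arm(rows="4.67 2.8 0 0 0 0 -1; 4.67 2.8 0 0 0 0 -1; 4.67 2.8 0 0 0 0 -1; 4.67 2.8 1 0 0 0 -1; 0 0 1.3 0 0 0 -1")

```text
time: 10.45
position: [0.5752, 0.1678, 0.2496]
tool_rot: [-2.074, -2.354, -0.003]
ft_force: [-0.4, -0.3, -0.2]
grip_width: 1.001
grip_force: 0.0
```

Request:
jog_arm(rows="0 0 0 0 0 0 -1; 0 0 0 0 0 0 -1")

```text
time: 10.7
position: [0.5759, 0.1601, 0.2509]
tool_rot: [2.09, 2.344, -0.001]
ft_force: [0.7, 0.2, -0.4]
grip_width: 1.001
grip_force: 0.0
```

Run:
```python
from h import *
d=load('top1'); C=lambda p:np.array(p,float)/[6,4.2857]+[320,125]-.4
print('handle',px2w(d,C([(294,530)]),.088)); print('wall corners',px2w(d,C([(196,378),(182,466)]),.046))
d=snap('wrist','w2'); 
cv2.imwrite('pics/w2b.png',cv2.resize(np.clip(d['img']*1.5,0,255).astype(np.uint8),(800,600),interpolation=cv2.INTER_CUBIC))
plan([.608,.2415,.06],96)
```

```text
handle [[ 0.40288402 -0.23749814  0.088     ]]
wall corners [[ 0.51106679 -0.20104732  0.046     ]
 [ 0.45001151 -0.19229753  0.046     ]]
rot [0.001 0.001 0.009] shift [ 7.75  4.02 19.12] pos [0.5761 0.1602 0.2512] t 10.75 w 0.996 gf 0.0 q7 -0.36
```

View pics/w2b.png

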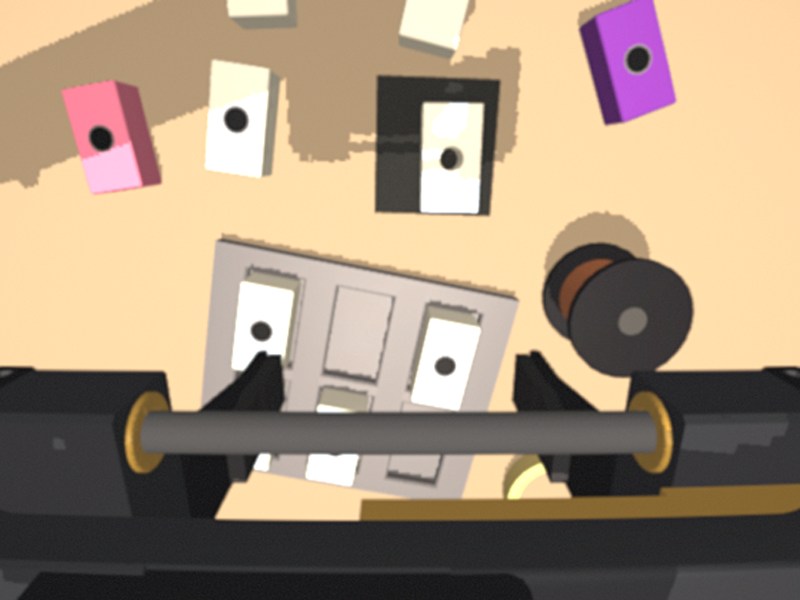

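Run:
```python
from h import *
d=load('w2'); S=1.42857
def q(n,p,z):
    w=px2w(d,np.array(p,float)/S,z)[:,:2]; c=w.mean(0); a=w[0]+w[1]-w[2]-w[3]
    print(n,c.round(4),'yaw',np.degrees(np.arctan2(a[1],a[0])).round(1),[np.linalg.norm(w[i]-w[i-1]).round(3) for i in range(4)]); return c
c=q('blank',[(422,101),(484,102),(480,213),(421,212)],.039)
q('spare',[(214,60),(271,66),(262,178),(206,171)],.036)
q('pocket',[(337,287),(394,294),(376,381),(326,373)],.013)
plan([*c,.05],96)
```

```text
blank [0.6076 0.2444] yaw 97.0 [np.float64(0.081), np.float64(0.046), np.float64(0.082), np.float64(0.046)]
spare [0.4437 0.2542] yaw 87.1 [np.float64(0.081), np.float64(0.042), np.float64(0.081), np.float64(0.044)]
pocket [0.5487 0.0831] yaw 86.3 [np.float64(0.084), np.float64(0.05), np.float64(0.086), np.float64(0.047)]
rot [0.001 0.001 0.009] shift [ 8.05  4.02 20.12] pos [0.5761 0.1602 0.2512] t 10.75 w 0.996 gf 0.0 q7 -0.36
```

Request:
jog_arm(rows="4 2 2 0 0 0.009 -1; 3.9 2 4 0 0 0 -1; 0 0 6 0 0 0 -1; 0 0 6 0 0 0 -1; 0 0 3.5 0 0 0 -1")

```text
time: 11.38
position: [0.606, 0.2423, 0.0329]
tool_rot: [-2.101, -2.335, 0.005]
ft_force: [0.7, 0.2, -0.0]
grip_width: 0.995
grip_force: 0.0
```

Request:
jog_arm(rows="0 0 2.2 0 0 0 -1; 0 0 0 0 0 0 -1; 0 0 0 0 0 0 1; 0 0 0 0 0 0 1; 0 0 0 0 0 0 1", force=25)

```text
time: 12.0
position: [0.6074, 0.2452, 0.0147]
tool_rot: [2.099, 2.336, 0.002]
ft_force: [0.2, 0.7, -1.0]
grip_width: 0.744
grip_force: 0.0
```

Request:
jog_arm(rows="0 0 0 0 0 0 1; 0 0 0 0 0 0 1; 0 0 0 0 0 0 1; 0 0 0 0 0 0 1; 0 0 0 0 0 0 1")

```text
time: 12.62
position: [0.6068, 0.2449, 0.0136]
tool_rot: [2.099, 2.337, -0.0]
ft_force: [-0.4, -0.6, 1.3]
grip_width: 0.503
grip_force: 25.0
```

Run:
```python
from h import *
plan([.4774,-.2449,.15],84.5)
```

```text
rot [0.    0.    0.203] shift [-50.    -8.18 -13.64] pos [0.6068 0.2449 0.0136] t 12.62 w 0.503 gf 25.0 q7 -0.63
```

Request:
jog_arm(rows="0 0 -5 0 0 0 1; 0 0 -6 0 0 0.1 1; 0 0 -6 0 0 0.103 1; -5 -0.8 -1.6 0 0 0 1; -5 -0.8 0 0 0 0 1")

```text
time: 13.25
position: [0.5814, 0.147, 0.2011]
tool_rot: [2.322, 2.114, 0.004]
ft_force: [0.4, -2.0, -2.7]
grip_width: 0.504
grip_force: 25.0
```

Request:
jog_arm(rows="-5 -0.8 0 0 0 0 1; -5 -0.8 0 0 0 0 1; -5 -0.8 0 0 0 0 1; -5 -0.8 0 0 0 0 1; -5 -0.8 0 0 0 0 1")

```text
time: 13.88
position: [0.5164, -0.0995, 0.199]
tool_rot: [-2.325, -2.112, 0.001]
ft_force: [-0.0, -1.1, -1.3]
grip_width: 0.502
grip_force: 25.0
```

Request:
jog_arm(rows="-5 -0.8 0 0 0 0 1; -5 -0.8 0 0 0 0 1; -4 -0.8 0 0 0 0 1; 0 0 0 -0.06 0 0 1; 0 0 0 0 0 0 1")

```text
time: 14.5
position: [0.4788, -0.2353, 0.199]
tool_rot: [2.295, 2.081, 0.061]
ft_force: [0.2, 0.1, -1.6]
grip_width: 0.501
grip_force: 25.0
```

Run:
```python
from h import *
plan([.4774,-.2449,.064],84.5,-.06)
```

```text
rot [-0.002  0.    -0.002] shift [-0.97 -0.85 13.47] pos [ 0.4788 -0.2353  0.199 ] t 14.5 w 0.501 gf 25.0 q7 0.3
```

Request:
jog_arm(rows="-0.95 -0.2 4 0 0 0 1; 0 -0.3 4 0 0 0 1; 0 -0.3 4 0 0 0 1; 0 -0.05 1.2 0 0 0 1; 0 0 0 0 0 0 1")

```text
time: 15.12
position: [0.479, -0.2437, 0.0672]
tool_rot: [2.292, 2.084, 0.062]
ft_force: [-0.1, -0.1, -1.9]
grip_width: 0.505
grip_force: 25.0
```

Request:
jog_arm(rows="0 0 0 0 0 0 1; 0 0 0 0 0 0 1")

```text
time: 15.38
position: [0.4798, -0.2451, 0.0689]
tool_rot: [2.29, 2.08, 0.063]
ft_force: [-0.6, -0.7, -1.9]
grip_width: 0.499
grip_force: 25.0
```

Run:
```python
from h import *
plan([.4774,-.2449,.046],84.5,-.06)
d=snap('wrist','w3'); t=snap('top','top2'); s=snap('side','side2')
a=cv2.resize(np.clip(d['img']*1.5,0,255).astype(np.uint8),(560,420))
b=cv2.resize(np.clip(s['img'][160:220,240:370]*1.5,0,255).astype(np.uint8),None,fx=6,fy=4)
cv2.imwrite('pics/w3b.png',a[:, :]); cv2.imwrite('pics/m3.png',np.vstack([cv2.resize(a,(780,585))[0:355],b]))
```

```text
rot [0.002 0.002 0.   ] shift [-0.   -0.37  2.27] pos [ 0.4798 -0.2451  0.0689] t 15.38 w 0.499 gf 25.0 q7 0.25
```

View pics/m3.png

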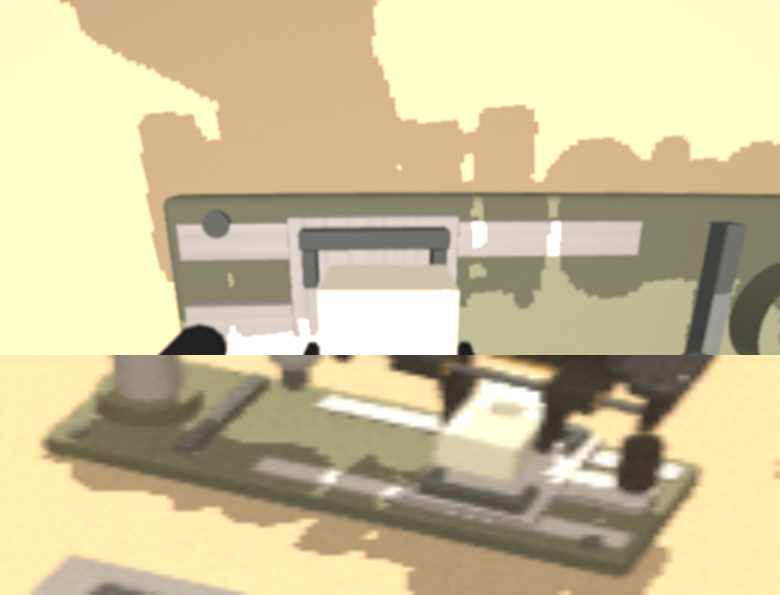

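Run:
```python
from h import *
d=load('w3'); S=780/560
pr=lambda n,p,z:print(n,px2w(d,np.array(p,float)/S,z).round(4).tolist())
pr('wall outer far corners',[(299,230),(449,230)],.046)
pr('plate far corners',[(289,219),(458,219)],.034)
pr('block bottom far',[(329,266),(449,266)],.0583)
pr('block top far',[(318,290),(460,292)],.094)
```

```text
wall outer far corners [[0.4503, -0.1907, 0.046], [0.5103, -0.1971, 0.046]]
plate far corners [[0.4451, -0.1874, 0.034], [0.5167, -0.1949, 0.034]]
block bottom far [[0.4613, -0.2038, 0.0583], [0.5072, -0.2089, 0.0583]]
block top far [[0.4601, -0.2027, 0.094], [0.5039, -0.2083, 0.094]]
```

Request:
jog_arm(rows="0.06 -0.45 0 0 0 0 1; 0 -0.05 0.8 0 0 0 1; 0 -0.03 0.5 0 0 0 1; 0 0 0 0 0 0 1; 0 0 0 0 0 0 1")

```text
time: 16.15
position: [0.4743, -0.2435, 0.0539]
tool_rot: [2.292, 2.082, 0.063]
ft_force: [-0.9, -0.0, -2.0]
grip_width: 0.502
grip_force: 25.0
```

Request:
jog_arm(rows="0 -0.02 0.4 0 0 0 1; 0 -0.02 0.3 0 0 0 1; 0 0 0 0 0 0 1")

```text
time: 16.52
position: [0.474, -0.2434, 0.0466]
tool_rot: [2.293, 2.082, 0.062]
ft_force: [0.7, -0.3, -2.5]
grip_width: 0.504
grip_force: 25.0
```

Request:
jog_arm(rows="0 0 0.1 0 0 0 1; 0 0 0 0 0 0 -0.4; 0 0 0 0 0 0 -0.4; 0 0 0 0 0 0 -0.4; 0 0 0 0 0 0 -0.4")

```text
time: 17.15
position: [0.4744, -0.2436, 0.0461]
tool_rot: [2.292, 2.082, 0.062]
ft_force: [-0.1, 0.7, 0.4]
grip_width: 0.691
grip_force: 0.0
```

Request:
jog_arm(rows="0 0 -2 0 0 0 -0.4; 0 0 -4 0 0 0 -0.4; 0 0 -5 0 0 0 -0.4; 0 0 -5 0.06 0 0 -1; 5 0 -4 0 0 0 -1")

```text
time: 17.77
position: [0.4695, -0.1974, 0.2468]
tool_rot: [2.331, 2.103, 0.0]
ft_force: [0.3, 1.3, -0.1]
grip_width: 0.846
grip_force: 0.0
```

Run:
```python
from h import *
d=snap('wrist','w4'); s=snap('side','side3'); t=snap('top','top3')
b=cv2.resize(np.clip(s['img'][165:215,310:360]*1.5,0,255).astype(np.uint8),None,fx=7,fy=7,interpolation=cv2.INTER_CUBIC)
c=cv2.resize(np.clip(t['img'][195:255,340:395]*1.5,0,255).astype(np.uint8),(350,350),interpolation=cv2.INTER_CUBIC)
cv2.imwrite('pics/m4.png',np.hstack([b,c]))
plan([.4027,-.2377,.20],174.5)
```

```text
rot [ 0.002  0.006 -1.566] shift [ 6.43 -5.26  4.76] pos [ 0.4717 -0.1915  0.2476] t 17.93 w 0.96 gf 0.0 q7 0.23
```

View pics/m4.png

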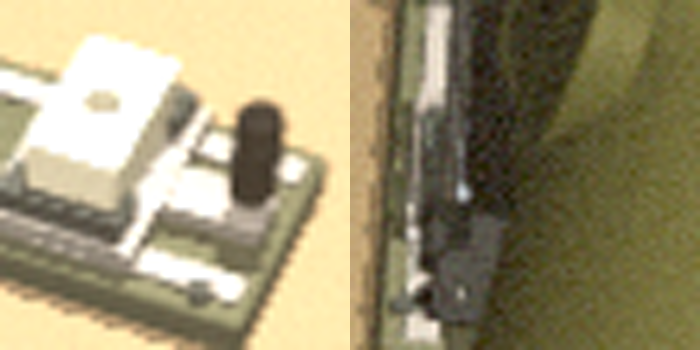

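Request:
jog_arm(rows="0 0 0 0 0 -0.174 -1; 0 0 0 0 0 -0.174 -1; 0 0 0 0 0 -0.174 -1; 0 0 0 0 0 -0.174 -1; 0 0 0 0 0 -0.174 -1")

```text
time: 18.55
position: [0.4685, -0.1948, 0.2435]
tool_rot: [-1.211, -2.897, 0.0]
ft_force: [-0.2, -0.1, -0.4]
grip_width: 1.0
grip_force: 0.0
```

Request:
jog_arm(rows="0 0 0 0 0 -0.174 -1; 0 0 0 0 0 -0.174 -1; 0 0 0 0 0 -0.174 -1; 0 0 0 0 0 -0.174 -1; 3.2 -2.6 0 0 0 0 -1")

```text
time: 19.18
position: [0.4356, -0.2154, 0.2435]
tool_rot: [-0.149, -3.138, -0.003]
ft_force: [0.1, -0.9, 0.0]
grip_width: 1.001
grip_force: 0.0
```

Request:
jog_arm(rows="3.2 -2.6 2 0 0 0 -1; 0 0 2.8 0 0 0 -1; 0 0 0 0 0 0 -1; 0 0 0 0 0 0 -1")

```text
time: 19.68
position: [0.401, -0.2393, 0.1972]
tool_rot: [0.157, 3.137, -0.0]
ft_force: [0.0, 0.5, 0.2]
grip_width: 1.001
grip_force: 0.0
```

Run:
```python
from h import *
plan([.4027,-.2377,.056],174.5)
```

```text
rot [-0.     0.    -0.004] shift [-0.16  0.18 14.12] pos [ 0.401  -0.2393  0.1972] t 19.68 w 1.001 gf 0.0 q7 1.98
```

Request:
jog_arm(rows="-0.16 0.18 5 0 0 0 -1; 0 0 5 0 0 0 -1; 0 0 4.1 0 0 0 -1; 0 0 0 0 0 0 1; 0 0 0 0 0 0 1", force=20)

```text
time: 20.3
position: [0.4041, -0.2384, 0.0577]
tool_rot: [0.157, 3.135, -0.002]
ft_force: [-0.5, 0.5, 0.2]
grip_width: 0.854
grip_force: 0.0
```

Request:
jog_arm(rows="0 0 0 0 0 0 1; 0 0 0 0 0 0 1; 0 0 0 0 0 0 1; 0 0 0 0 0 0 1; 0 0 0 0 0 0 1")

```text
time: 20.92
position: [0.4022, -0.2377, 0.0557]
tool_rot: [-0.158, -3.138, 0.0]
ft_force: [-0.1, -0.5, -0.6]
grip_width: 0.289
grip_force: 0.0
```

Request:
jog_arm(rows="0 0 0 0 0 0 1; 0 0 0 0 0 0 1; -1 0 0 0 0 0 1; -1.5 0 0 0 0 0 1; -1.5 0 0 0 0 0 1")

```text
time: 21.55
position: [0.4431, -0.2418, 0.0557]
tool_rot: [-0.158, -3.137, -0.0]
ft_force: [-2.6, 0.4, 3.5]
grip_width: 0.26
grip_force: 20.0
```

Request:
jog_arm(rows="-1.5 0 0 0 0 0 1; -1.5 0 0 0 0 0 1; -1.5 0 0 0 0 0 1; -1 0 0 0 0 0 1; -0.5 0 0 0 0 0 1")

```text
time: 22.18
position: [0.5026, -0.2476, 0.0557]
tool_rot: [0.158, 3.137, 0.0]
ft_force: [-1.5, 1.1, 4.3]
grip_width: 0.256
grip_force: 20.0
```

Request:
jog_arm(rows="-1 0 0 0 0 0 1; -0.5 0 0 0 0 0 1; -0.3 0 0 0 0 0 1; 0 0 0 0 0 0 1")

```text
time: 22.68
position: [0.5203, -0.2493, 0.0558]
tool_rot: [0.158, 3.136, 0.0]
ft_force: [-0.7, 1.8, 2.3]
grip_width: 0.259
grip_force: 20.0
```

Request:
jog_arm(rows="-0.3 0 0 0 0 0 1; -0.3 0 0 0 0 0 1; 0 0 0 0 0 0 1")

```text
time: 23.05
position: [0.5261, -0.2499, 0.0558]
tool_rot: [0.158, 3.137, 0.0]
ft_force: [-0.6, 2.9, 3.6]
grip_width: 0.251
grip_force: 20.0
```

Request:
jog_arm(rows="-0.3 0 0 0 0 0 1; 0 0 0 0 0 0 1; 0 0 0 0 0 0 1")

```text
time: 23.42
position: [0.5267, -0.2499, 0.0557]
tool_rot: [-0.158, -3.133, -0.001]
ft_force: [-8.3, 4.5, 8.7]
grip_width: 0.254
grip_force: 20.0
```

Request:
jog_arm(rows="-0.3 0 0 0 0 0 1; 0 0 0 0 0 0 1; 0 0 0 0 0 0 1")

```text
time: 23.8
position: [0.5268, -0.25, 0.0556]
tool_rot: [-0.159, -3.127, -0.002]
ft_force: [-15.0, 6.2, 14.5]
grip_width: 0.258
grip_force: 20.0
```

Request:
jog_arm(rows="-0.2 0 0 0 0 0 1; 0 0 0 0 0 0 1; 0 0 0 0 0 0 1")

```text
time: 24.18
position: [0.5273, -0.25, 0.0554]
tool_rot: [-0.159, -3.123, -0.003]
ft_force: [-18.1, 6.3, 17.4]
grip_width: 0.26
grip_force: 20.0
```

Request:
jog_arm(rows="0.7 0 0 0 0 0 1; 0 0 0 0 0 0 -1; 0 0 0 0 0 0 -1; 0 0 0 0 0 0 -1; 0 0 0 0 0 0 -1")

```text
time: 24.8
position: [0.5268, -0.2505, 0.0557]
tool_rot: [0.158, 3.137, -0.0]
ft_force: [-0.1, -0.0, -0.4]
grip_width: 0.624
grip_force: 0.0
```

Request:
jog_arm(rows="0 0 -2 0 0 0 -1; 0 0 -5 0 0 0 -1; 0 0 -6 0 0 0 -1; 0 0 -6 0 0 0 -1; 0 0 -6 0 0 0 -1")

```text
time: 25.42
position: [0.5266, -0.2499, 0.3096]
tool_rot: [0.157, 3.136, -0.002]
ft_force: [1.2, 0.2, 0.4]
grip_width: 0.999
grip_force: 0.0
```

Request:
jog_arm(rows="0 0 -3 0 0 0 -1; -4 0 0 0 0 0 -1; -4 0 0 0 0 0 -1; 0 0 0 0 0 0 -1; 0 0 0 0 0 0 -1")

```text
time: 26.05
position: [0.6058, -0.258, 0.3366]
tool_rot: [0.158, 3.138, -0.0]
ft_force: [-1.2, 0.7, -0.7]
grip_width: 1.003
grip_force: 0.0
```

Run:
```python
from h import *
plan([.6461,-.2614,.218],174.5)
d=snap('wrist','w5'); s=snap('side','side4'); t=snap('top','top4')
cv2.imwrite('pics/m5.png',np.hstack([cv2.resize(np.clip(x['img'][a:a+130,b:b+100]*1.5,0,255).astype(np.uint8),(400,520),interpolation=cv2.INTER_CUBIC) for x,a,b in ((s,110,240),(t,120,320))]))
```

```text
rot [-0.     0.    -0.004] shift [-4.04  0.05 11.86] pos [ 0.6058 -0.258   0.3366] t 26.05 w 1.003 gf 0.0 q7 1.7
```

View pics/m5.png

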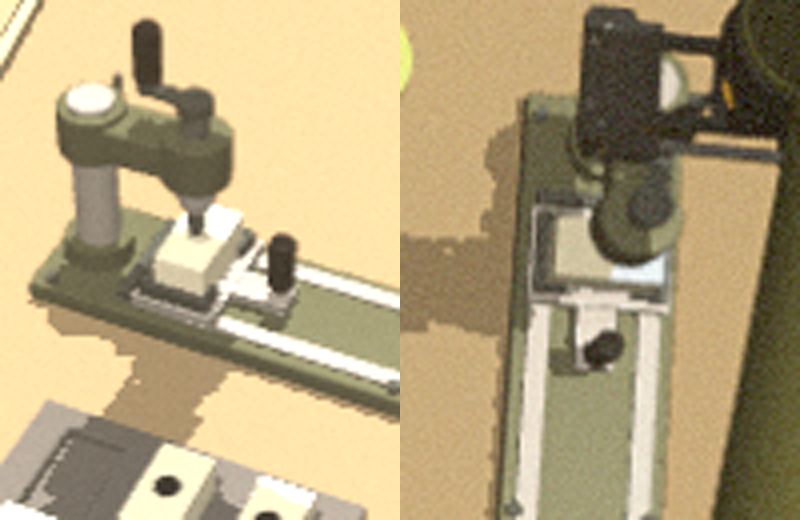

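Run:
```python
from h import *
s=load('side4')
for P in [(.6461,-.2614,.256),(.6461,-.2614,.206),(.6013,-.2571,.21),(.5267,-.2499,.09)]:
    u=w2px(s,[P])[0]; print(P,((u-[240,110])*4).round(0))
```

```text
(0.6461, -0.2614, 0.256) [137.  28.]
(0.6461, -0.2614, 0.206) [139.  82.]
(0.6013, -0.2571, 0.21) [192.  92.]
(0.5267, -0.2499, 0.09) [278. 238.]
```

Request:
jog_arm(rows="-4 0.05 0 0 0 0 -1; 0 0 4 0 0 0 -1; 0 0 4 0 0 0 -1; 0 0 3.8 0 0 0 -1; 0 0 0 0 0 0 1", force=30)

```text
time: 26.82
position: [0.6435, -0.262, 0.215]
tool_rot: [-0.159, -3.132, -0.001]
ft_force: [-0.6, 0.0, 0.6]
grip_width: 0.95
grip_force: 0.0
```

Request:
jog_arm(rows="0 0 0 0 0 0 1; 0 0 0 0 0 0 1; 0 0 0 0 0 0 1; 0 0 0 0 0 0 1; 0 0 0 0 0 0 1")

```text
time: 27.45
position: [0.6461, -0.2629, 0.218]
tool_rot: [0.159, 3.137, -0.003]
ft_force: [-0.3, -5.9, 0.5]
grip_width: 0.406
grip_force: 2.6
```

Request:
jog_arm(rows="0 0 0 0 0 0 1; 0 0 0 0 0 0 1; 0 0 0 0 0 0 1")

```text
time: 27.82
position: [0.6457, -0.2653, 0.2181]
tool_rot: [0.163, 3.137, -0.007]
ft_force: [-0.2, -5.4, 0.3]
grip_width: 0.256
grip_force: 30.2
```

Run:
```python
from h import *
s=ctrl.get_state(); print(s['position'],s['grip_width'],s['grip_force'],s['ft_force'],s['time'])
# tool frame yaw 174.5: tool x=-tapper x, tool y=+tapper y?  print rows for 20deg steps, clockwise from above
Rt=R.from_euler('z',174.5,degrees=True)*R.from_euler('x',180,degrees=True)
a0=np.radians(-5.5); c=np.array([.6013,-.2571])
r=.045
for k in range(18):
    A=lambda k:np.array([r*np.cos(a0-np.radians(20*k)),r*np.sin(a0-np.radians(20*k)),-.008*k/18])
    print(k+1,20*(k+1),(Rt.inv().apply(A(k+1)-A(k))*100).round(2))
```

```text
[ 0.64570762 -0.26530827  0.21813124] 0.25575539057592084 30.19630318041891 [-0.23369412 -5.40534287  0.28626049] 27.825
1 20 [ 0.27 -1.54  0.04]
2 40 [ 0.78 -1.35  0.04]
3 60 [ 1.2  -1.    0.04]
4 80 [ 1.47 -0.53  0.04]
5 100 [1.56 0.   0.04]
6 120 [1.47 0.53 0.04]
7 140 [1.2  1.   0.04]
8 160 [0.78 1.35 0.04]
9 180 [0.27 1.54 0.04]
10 200 [-0.27  1.54  0.04]
11 220 [-0.78  1.35  0.04]
12 240 [-1.2   1.    0.04]
13 260 [-1.47  0.53  0.04]
14 280 [-1.56 -0.    0.04]
15 300 [-1.47 -0.53  0.04]
16 320 [-1.2  -1.    0.04]
17 340 [-0.78 -1.35  0.04]
18 360 [-0.27 -1.54  0.04]
```

Request:
jog_arm(rows="0.27 -1.54 0.04 0 0 0 1; 0.78 -1.35 0.04 0 0 0 1; 1.2 -1 0.04 0 0 0 1; 1.47 -0.53 0.04 0 0 0 1; 1.56 0 0.04 0 0 0 1")

```text
time: 28.45
position: [0.5907, -0.301, 0.216]
tool_rot: [0.158, 3.133, 0.0]
ft_force: [6.6, 0.2, -0.9]
grip_width: 0.252
grip_force: 30.4
```

Request:
jog_arm(rows="1.47 0.53 0.04 0 0 0 1; 1.2 1 0.04 0 0 0 1; 0.78 1.35 0.04 0 0 0 1; 0.27 1.54 0.04 0 0 0 1; 0 0 0 0 0 0 1")

```text
time: 29.08
position: [0.5566, -0.2526, 0.2142]
tool_rot: [0.157, 3.137, -0.0]
ft_force: [1.2, -0.2, 0.2]
grip_width: 0.256
grip_force: 30.4
```

Request:
jog_arm(rows="0 0 0 0 0 0 1; 0 0 0 0 0 0 1")

```text
time: 29.32
position: [0.5567, -0.2527, 0.2142]
tool_rot: [-0.158, -3.137, -0.001]
ft_force: [0.6, -0.4, 1.3]
grip_width: 0.257
grip_force: 30.4
```

```bash
cat >> h.py <<'E'
def crank():
    s=ctrl.get_state(); p=s['position'][:2]-[.6013,-.2571]
    print('ang cw',(-np.degrees(np.arctan2(p[1],p[0]))-5.5).round(1),'r',np.linalg.norm(p).round(4),'z',s['position'][2].round(4),'gf',s['grip_force'],'F',s['ft_force'].round(1),'t',s['time'])
E
python3 -c "
from h import *
crank()"
```

```text
ang cw -179.8 r 0.0449 z 0.2142 gf 30.395218594931066 F [ 0.6 -0.4  1.3] t 29.325
```

Request:
jog_arm(rows="-0.27 -1.54 -0.04 0 0 0 1; -0.78 -1.35 -0.04 0 0 0 1; -1.2 -1 -0.04 0 0 0 1; -1.47 -0.53 -0.04 0 0 0 1; -0.78 -0.07 -0.02 0 0 0 1")

```text
time: 29.95
position: [0.5957, -0.3019, 0.2161]
tool_rot: [-0.159, -3.134, -0.003]
ft_force: [-5.7, 2.5, 4.5]
grip_width: 0.254
grip_force: 30.4
```

Request:
jog_arm(rows="0 0 0 0 0 0 1; 0 0 0 0 0 0 1; 0 0 0 0 0 0 1")

```text
time: 30.32
position: [0.5965, -0.302, 0.2161]
tool_rot: [-0.158, -3.137, -0.0]
ft_force: [-2.2, 2.2, 3.7]
grip_width: 0.256
grip_force: 30.4
```

```bash
python3 -c "
from h import *
crank()"
```

```text
ang cw 90.6 r 0.0451 z 0.2161 gf 30.43364734388888 F [-2.2  2.2  3.7] t 30.325
```

Works exactly. Forward to 270°, back to 180°, forward to 360°.

Request:
jog_arm(rows="0.78 0.07 0.02 0 0 0 1; 1.47 0.53 0.04 0 0 0 1; 1.2 1 0.04 0 0 0 1; 0.78 1.35 0.04 0 0 0 1; 0.27 1.54 0.04 0 0 0 1")

```text
time: 30.95
position: [0.5562, -0.2559, 0.2143]
tool_rot: [0.163, 3.135, -0.008]
ft_force: [3.4, -6.6, -0.5]
grip_width: 0.256
grip_force: 30.2
```

Request:
jog_arm(rows="-0.27 1.54 0.04 0 0 0 1; -0.78 1.35 0.04 0 0 0 1; -1.2 1 0.04 0 0 0 1; -1.47 0.53 0.04 0 0 0 1; -0.78 0.07 0.02 0 0 0 1")

```text
time: 31.58
position: [0.6047, -0.2123, 0.2121]
tool_rot: [-0.158, -3.135, -0.0]
ft_force: [-5.0, 0.3, 3.9]
grip_width: 0.255
grip_force: 30.2
```

Request:
jog_arm(rows="0 0 0 0 0 0 1; 0 0 0 0 0 0 1; 0 0 0 0 0 0 1; 0 0 0 0 0 0 1")

```text
time: 32.08
position: [0.6056, -0.2124, 0.2122]
tool_rot: [-0.158, -3.137, -0.0]
ft_force: [-3.0, 2.0, 2.8]
grip_width: 0.259
grip_force: 30.4
```

```bash
python3 -c "
from h import *
crank()"
```

```text
ang cw -90.0 r 0.0449 z 0.2122 gf 30.416955803520977 F [-3.   2.   2.8] t 32.075
```

Request:
jog_arm(rows="0.78 -0.07 -0.02 0 0 0 1; 1.47 -0.53 -0.04 0 0 0 1; 1.2 -1 -0.04 0 0 0 1; 0.78 -1.35 -0.04 0 0 0 1; 0.27 -1.54 -0.04 0 0 0 1")

```text
time: 32.7
position: [0.5569, -0.2502, 0.2141]
tool_rot: [0.154, 3.137, 0.005]
ft_force: [2.2, 5.0, 1.2]
grip_width: 0.258
grip_force: 30.4
```

Request:
jog_arm(rows="0 0 0 0 0 0 1; 0 0 0 0 0 0 1; 0 0 0 0 0 0 1; 0 0 0 0 0 0 1")

```text
time: 33.2
position: [0.5565, -0.2533, 0.2142]
tool_rot: [0.159, 3.137, -0.002]
ft_force: [0.6, -1.2, 2.6]
grip_width: 0.26
grip_force: 30.2
```

```bash
python3 -c "
from h import *
crank()"
```

```text
ang cw -180.7 r 0.0449 z 0.2142 gf 30.197191396728158 F [ 0.6 -1.2  2.6] t 33.2
```

Now forward to 360°, back to 270°, forward to the stop.

Request:
jog_arm(rows="-0.27 1.54 0.04 0 0 0 1; -0.78 1.35 0.04 0 0 0 1; -1.2 1 0.04 0 0 0 1; -1.47 0.53 0.04 0 0 0 1; -1.56 0 0.04 0 0 0 1")

```text
time: 33.83
position: [0.612, -0.2132, 0.212]
tool_rot: [-0.157, -3.133, 0.0]
ft_force: [-5.1, -0.7, 3.9]
grip_width: 0.255
grip_force: 30.2
```

Request:
jog_arm(rows="-1.47 -0.53 0.04 0 0 0 1; -1.2 -1 0.04 0 0 0 1; -0.78 -1.35 0.04 0 0 0 1; -0.27 -1.54 0.04 0 0 0 1; 0 0 0 0 0 0 1")

```text
time: 34.45
position: [0.6462, -0.2613, 0.2103]
tool_rot: [-0.158, -3.137, -0.002]
ft_force: [0.6, 1.0, 0.8]
grip_width: 0.253
grip_force: 30.4
```

Request:
jog_arm(rows="0 0 0 0 0 0 1; 0 0 0 0 0 0 1; 0 0 0 0 0 0 1")

```text
time: 34.83
position: [0.6462, -0.2614, 0.2103]
tool_rot: [0.157, 3.138, 0.0]
ft_force: [1.5, 0.7, -0.7]
grip_width: 0.257
grip_force: 30.4
```

```bash
python3 -c "
from h import *
crank()"
```

```text
ang cw -0.1 r 0.0451 z 0.2103 gf 30.406611473299563 F [ 1.5  0.7 -0.7] t 34.825
```

Request:
jog_arm(rows="0.27 1.54 -0.04 0 0 0 1; 0.78 1.35 -0.04 0 0 0 1; 1.2 1 -0.04 0 0 0 1; 1.47 0.53 -0.04 0 0 0 1; 0.78 0.07 -0.02 0 0 0 1")

```text
time: 35.45
position: [0.6063, -0.2124, 0.2123]
tool_rot: [0.158, 3.135, -0.001]
ft_force: [5.9, -0.1, -3.4]
grip_width: 0.256
grip_force: 30.4
```

Request:
jog_arm(rows="0 0 0 0 0 0 1; 0 0 0 0 0 0 1; 0 0 0 0 0 0 1; 0 0 0 0 0 0 1")

```text
time: 35.95
position: [0.6056, -0.2124, 0.2123]
tool_rot: [-0.158, -3.137, -0.001]
ft_force: [1.0, 2.4, -0.2]
grip_width: 0.251
grip_force: 30.4
```

```bash
python3 -c "
from h import *
crank()"
```

```text
ang cw -90.0 r 0.0449 z 0.2123 gf 30.391885950230062 F [ 1.   2.4 -0.2] t 35.95
```

Request:
jog_arm(rows="-0.78 -0.07 0.02 0 0 0 1; -1.47 -0.53 0.04 0 0 0 1; -1.2 -1 0.04 0 0 0 1; -0.78 -1.35 0.04 0 0 0 1; -0.27 -1.54 0.04 0 0 0 1")

```text
time: 36.58
position: [0.6466, -0.2593, 0.2103]
tool_rot: [-0.154, -3.136, -0.006]
ft_force: [-1.7, 5.7, 1.8]
grip_width: 0.256
grip_force: 30.4
```

Request:
jog_arm(rows="0.27 -1.54 0.04 0 0 0 1; 0.78 -1.35 0.04 0 0 0 1; 1.2 -1 0.04 0 0 0 1; 1.47 -0.53 0.04 0 0 0 1; 0.78 -0.07 0.02 0 0 0 1")

```text
time: 37.2
position: [0.5976, -0.3021, 0.2084]
tool_rot: [0.158, 3.135, 0.0]
ft_force: [5.8, 0.5, -3.4]
grip_width: 0.252
grip_force: 30.4
```

Request:
jog_arm(rows="0.4 0 0 0 0 0 1; 0 0 0 0 0 0 1; 0 0 0 0 0 0 1; 0 0 0 0 0 0 1")

```text
time: 37.7
position: [0.593, -0.3014, 0.2083]
tool_rot: [-0.158, -3.137, -0.0]
ft_force: [4.2, 1.0, -5.6]
grip_width: 0.254
grip_force: 30.4
```

```bash
python3 -c "
from h import *
crank()"
```

```text
ang cw 95.1 r 0.0451 z 0.2083 gf 30.36147031467408 F [ 4.2  1.  -5.6] t 37.7
```

Request:
jog_arm(rows="-1.18 0.07 -0.02 0 0 0 1; -1.47 0.53 -0.04 0 0 0 1; -1.2 1 -0.04 0 0 0 1; -0.78 1.35 -0.04 0 0 0 1; -0.27 1.54 -0.04 0 0 0 1")

```text
time: 38.33
position: [0.6452, -0.2671, 0.2102]
tool_rot: [-0.165, -3.135, 0.01]
ft_force: [1.3, -5.6, -4.1]
grip_width: 0.257
grip_force: 30.2
```

Request:
jog_arm(rows="0.27 1.54 -0.04 0 0 0 1; 0.78 1.35 -0.04 0 0 0 1; 1.2 1 -0.04 0 0 0 1; 1.47 0.53 -0.04 0 0 0 1; 1.56 0 -0.04 0 0 0 1")

```text
time: 38.95
position: [0.5992, -0.2122, 0.2125]
tool_rot: [0.157, 3.135, -0.0]
ft_force: [4.7, -0.5, -6.3]
grip_width: 0.254
grip_force: 30.4
```

Request:
jog_arm(rows="1.47 -0.53 -0.04 0 0 0 1; 1.2 -1 -0.04 0 0 0 1; 0.78 -1.35 -0.04 0 0 0 1; 0.27 -1.54 -0.04 0 0 0 1; -0.27 -1.54 -0.04 0 0 0 1")

```text
time: 39.58
position: [0.5572, -0.2662, 0.2146]
tool_rot: [-0.155, -3.135, -0.005]
ft_force: [0.2, 5.6, -3.1]
grip_width: 0.261
grip_force: 30.4
```

Request:
jog_arm(rows="-0.78 -1.35 -0.04 0 0 0 1; -1.2 -1 -0.04 0 0 0 1; -1.47 -0.53 -0.04 0 0 0 1; -1.56 0 -0.04 0 0 0 1; -1.47 0.53 -0.04 0 0 0 1")

```text
time: 40.2
position: [0.6174, -0.2995, 0.2168]
tool_rot: [-0.161, -3.131, 0.002]
ft_force: [-6.4, 2.9, 1.4]
grip_width: 0.251
grip_force: 30.2
```

Request:
jog_arm(rows="-1.2 1 -0.04 0 0 0 1; -0.78 1.35 -0.04 0 0 0 1; -0.27 1.54 -0.04 0 0 0 1; 0 0 0 0 0 0 1; 0 0 0 0 0 0 1")

```text
time: 40.83
position: [0.646, -0.2633, 0.2182]
tool_rot: [0.16, 3.137, -0.002]
ft_force: [-0.2, -2.4, -0.2]
grip_width: 0.254
grip_force: 30.2
```

```bash
python3 -c "
from h import *
crank()"
```

```text
ang cw 2.4 r 0.0451 z 0.2182 gf 30.19965344108641 F [-0.2 -2.4 -0.2] t 40.825
```

Request:
jog_arm(rows="0 0 0 0 0 0 -1; 0 0 0 0 0 0 -1; 0 0 0 0 0 0 -1; 0 0 0 0 0 0 -1; 0 0 -5 0 0 0 -1")

```text
time: 41.45
position: [0.6436, -0.2615, 0.2633]
tool_rot: [-0.157, -3.129, -0.004]
ft_force: [0.7, -0.3, 1.0]
grip_width: 0.735
grip_force: 0.0
```

Request:
jog_arm(rows="0 0 -6 0 0 0 -1; 6 0 0 0 0 0 -1; 6 0 0 0 0 0 -1; 0 0 0 0 0 0 -1; 0 0 0 0 0 0 -1")

```text
time: 42.08
position: [0.5271, -0.2499, 0.3284]
tool_rot: [0.159, 3.136, -0.002]
ft_force: [0.9, -0.2, 0.4]
grip_width: 0.999
grip_force: 0.0
```

Run:
```python
from h import *
plan([.5265,-.2499,.056],174.5)
```

```text
rot [-0.001  0.002 -0.005] shift [ 0.06 -0.   27.24] pos [ 0.5271 -0.2499  0.3284] t 42.08 w 0.999 gf 0.0 q7 1.78
```

Request:
jog_arm(rows="0.06 0 6 0 0 0 -1; 0 0 6 0 0 0 -1; 0 0 6 0 0 0 -1; 0 0 6 0 0 0 -1; 0 0 3.2 0 0 0 -1")

```text
time: 42.7
position: [0.5261, -0.2482, 0.0518]
tool_rot: [-0.156, -3.135, -0.005]
ft_force: [0.6, -0.4, -0.4]
grip_width: 1.003
grip_force: 0.0
```

Request:
jog_arm(rows="0 0 0 0 0 0 1; 0 0 0 0 0 0 1; 0 0 0 0 0 0 1; 0 0 0 0 0 0 1; 0 0 0 0 0 0 1", force=20)

```text
time: 43.32
position: [0.5264, -0.25, 0.0565]
tool_rot: [0.158, 3.137, -0.001]
ft_force: [-0.1, 0.5, -0.1]
grip_width: 0.51
grip_force: 0.0
```

Request:
jog_arm(rows="0 0 0 0 0 0 1; 0 0 0 0 0 0 1; 0 0 0 0 0 0 1; 0 0 0 0 0 0 1; 1 0 0 0 0 0 1")

```text
time: 43.95
position: [0.5172, -0.249, 0.0558]
tool_rot: [0.157, 3.135, -0.001]
ft_force: [2.2, -0.6, -0.7]
grip_width: 0.261
grip_force: 20.0
```

Request:
jog_arm(rows="1.5 0 0 0 0 0 1; 1.5 0 0 0 0 0 1; 1.5 0 0 0 0 0 1; 1.5 0 0 0 0 0 1; 1.5 0 0 0 0 0 1")

```text
time: 44.58
position: [0.4403, -0.2415, 0.0558]
tool_rot: [0.159, 3.137, -0.001]
ft_force: [2.9, -3.8, -2.5]
grip_width: 0.26
grip_force: 20.0
```

Request:
jog_arm(rows="1.5 0 0 0 0 0 1; 1.2 0 0 0 0 0 1; 0.8 0 0 0 0 0 1; 0 0 0 0 0 0 1; 0 0 0 0 0 0 1")

```text
time: 45.2
position: [0.4052, -0.2381, 0.0557]
tool_rot: [-0.159, -3.135, 0.001]
ft_force: [-1.8, -4.5, 1.0]
grip_width: 0.255
grip_force: 20.0
```

Request:
jog_arm(rows="0.4 0 0 0 0 0 1; 0.2 0 0 0 0 0 1; 0.2 0 0 0 0 0 1; 0 0 0 0 0 0 1; -0.3 0 0 0 0 0 1")

```text
time: 45.82
position: [0.4026, -0.2378, 0.0557]
tool_rot: [0.158, 3.136, -0.002]
ft_force: [-1.0, -5.8, -1.0]
grip_width: 0.261
grip_force: 20.0
```

Request:
jog_arm(rows="0 0 0 0 0 0 -1; 0 0 0 0 0 0 -1; 0 0 0 0 0 0 -1; 0 0 0 0 0 0 -1; 0 0 -4 0 0 0 -1")

```text
time: 46.45
position: [0.3994, -0.2355, 0.0937]
tool_rot: [-0.158, -3.132, -0.007]
ft_force: [1.0, -0.2, -0.2]
grip_width: 0.743
grip_force: 0.0
```

Request:
jog_arm(rows="0 0 -6 0 0 0 -1; 0 0 -6 0 0 0.174 -1; 0 0 0 0 0 0.174 -1; 0 0 0 0 0 0.174 -1; 0 0 0 0 0 0.174 -1")

```text
time: 47.08
position: [0.4017, -0.2369, 0.2159]
tool_rot: [1.227, 2.892, -0.0]
ft_force: [-0.4, -0.3, 0.3]
grip_width: 1.002
grip_force: 0.0
```

Request:
jog_arm(rows="0 0 0 0 0 0.174 -1; 0 0 0 0 0 0.174 -1; 0 0 0 0 0 0.174 -1; 0 0 0 0 0 0.174 -1; 0 0 0 0 0 0.174 -1")

```text
time: 47.7
position: [0.4016, -0.2368, 0.2157]
tool_rot: [-2.331, -2.106, 0.0]
ft_force: [0.7, -0.2, -0.2]
grip_width: 0.998
grip_force: 0.0
```

Request:
jog_arm(rows="0 0 0 -0.06 0 0 -1; 0 0 0 0 0 0 -1")

```text
time: 47.95
position: [0.4008, -0.2372, 0.2157]
tool_rot: [2.294, 2.081, 0.061]
ft_force: [-0.4, 0.4, 0.2]
grip_width: 1.0
grip_force: 0.0
```

Run:
```python
from h import *
plan([.4750,-.2438,.047],84.5,-.06)
```

```text
rot [-0.001  0.001 -0.001] shift [ 0.06  6.42 17.29] pos [ 0.4008 -0.2372  0.2157] t 47.95 w 1.0 gf 0.0 q7 0.47
```

Request:
jog_arm(rows="0.03 3.2 0 0 0 0 -0.5; 0.03 3.2 4 0 0 0 -0.5; 0 0 4.5 0 0 0 -0.5; 0 0 4.5 0 0 0 -0.5; 0 0 3 0 0 0 -0.5")

```text
time: 48.58
position: [0.4744, -0.2427, 0.0575]
tool_rot: [2.294, 2.085, 0.061]
ft_force: [-0.8, -0.2, 0.3]
grip_width: 0.753
grip_force: 0.0
```

Request:
jog_arm(rows="0 0 1.3 0 0 0 -0.5; 0 0 0 0 0 0 -0.5; 0 0 0 0 0 0 1; 0 0 0 0 0 0 1; 0 0 0 0 0 0 1", force=25)

```text
time: 49.2
position: [0.476, -0.2441, 0.0479]
tool_rot: [2.291, 2.081, 0.062]
ft_force: [-0.8, 0.9, 5.0]
grip_width: 0.509
grip_force: 24.9
```

Request:
jog_arm(rows="0 0 0 0 0 0 1; 0 0 0 0 0 0 1; 0 0 0 0 0 0 1")

```text
time: 49.58
position: [0.476, -0.2441, 0.0479]
tool_rot: [2.291, 2.081, 0.062]
ft_force: [-0.8, 0.2, 6.5]
grip_width: 0.513
grip_force: 24.9
```

Request:
jog_arm(rows="0 0 -3 0 0 0 1; 0 0 -4 0 0 0 1; 0 0 -4 0.06 0 0 1; 0 0 -4 0 0 0 1; 5 0 0 0 0 0 1")

```text
time: 50.2
position: [0.4753, -0.1974, 0.1996]
tool_rot: [2.329, 2.099, 0.002]
ft_force: [1.4, 0.5, -3.1]
grip_width: 0.507
grip_force: 25.0
```

Request:
jog_arm(rows="5 0 0 0 0 0 1; 5 0 0 0 0 0 1; 0 0 0 0 0 0 1; 0 0 0 0 0 0 1")

```text
time: 50.7
position: [0.4832, -0.0943, 0.1963]
tool_rot: [2.325, 2.112, -0.002]
ft_force: [-0.3, -0.1, -2.5]
grip_width: 0.508
grip_force: 25.0
```

Run:
```python
from h import *
plan([.6188,-.0272,.10],84.9)
d=snap('wrist','w6')
cv2.imwrite('pics/w6b.png',cv2.resize(np.clip(d['img']*1.3,0,255).astype(np.uint8),(800,600),interpolation=cv2.INTER_CUBIC))
```

```text
rot [-0.001  0.001 -0.007] shift [ 7.88 12.92  9.63] pos [ 0.4832 -0.0943  0.1963] t 50.7 w 0.508 gf 25.0 q7 0.02
```

View pics/w6b.png

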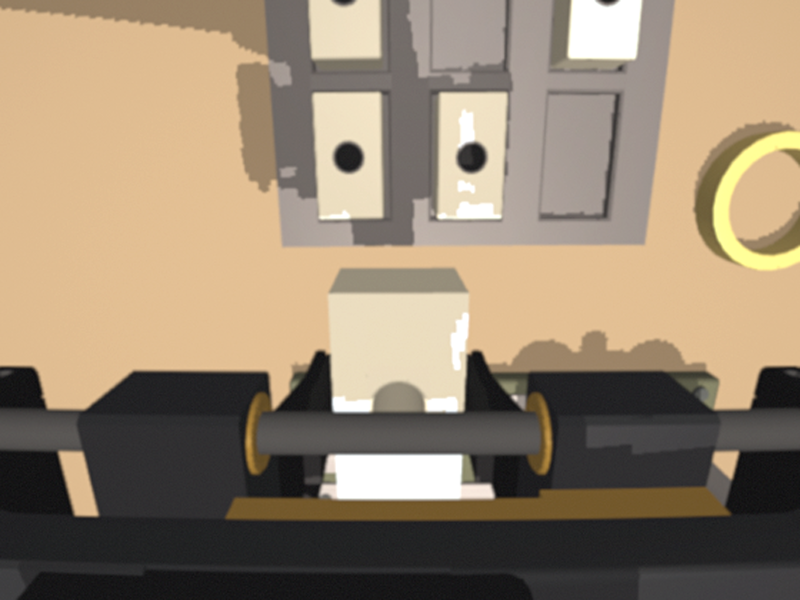

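Run:
```python
from h import *
d=load('w6'); S=1.42857
w=px2w(d,np.array([(546,93),(619,93),(609,218),(539,216)])/S,.014)[:,:2]
print('pocket',w.mean(0).round(4),[np.linalg.norm(w[i]-w[i-1]).round(3) for i in range(4)])
t=px2w(d,np.array([(282,246),(645,245)])/S,.014)[:,:2]; print('tray right edge corners',t.round(4))
b=px2w(d,np.array([(330,293),(468,293)])/S,.1963+.022)[:,:2]; m=b.mean(0)
print('block far mid',m.round(4),'centre',(m-.04*np.array([np.cos(1.475),np.sin(1.475)])).round(4))
```

```text
pocket [ 0.6174 -0.0248] [np.float64(0.083), np.float64(0.05), np.float64(0.085), np.float64(0.052)]
tray right edge corners [[ 0.3995 -0.0679]
 [ 0.6681 -0.0925]]
block far mid [ 0.4869 -0.054 ] centre [ 0.483  -0.0938]
```

Request:
jog_arm(rows="2.6 4.3 0 0 0 -0.007 1; 2.7 4.3 0 0 0 0 1; 2.7 4.25 4 0 0 0 1; 0 0 5 0 0 0 1; 0 0 5 0 0 0 1")

```text
time: 51.38
position: [0.6177, -0.028, 0.055]
tool_rot: [-2.32, -2.117, 0.001]
ft_force: [0.0, -0.4, -1.8]
grip_width: 0.504
grip_force: 25.0
```

Request:
jog_arm(rows="0 0 1.8 0 0 0 1; 0 0 0 0 0 0 1; 0 0 0 0 0 0 1")

```text
time: 51.75
position: [0.6193, -0.0268, 0.0421]
tool_rot: [2.317, 2.117, 0.004]
ft_force: [0.2, -0.7, -2.1]
grip_width: 0.504
grip_force: 25.0
```

Run:
```python
from h import *
plan([.618,-.026,.020],84.9)
```

```text
rot [ 0.004  0.    -0.001] shift [ 0.07 -0.14  2.21] pos [ 0.6193 -0.0268  0.0421] t 51.75 w 0.504 gf 25.0 q7 -0.39
```

Request:
jog_arm(rows="0.05 -0.12 1 0 0 0 1; 0 0 0.7 0 0 0 1; 0 0 0.4 0 0 0 1; 0 0 0 0 0 0 1")

```text
time: 52.25
position: [0.6164, -0.0258, 0.0188]
tool_rot: [2.318, 2.12, -0.0]
ft_force: [-0.8, -0.2, -1.9]
grip_width: 0.506
grip_force: 25.0
```

Request:
jog_arm(rows="0 0 0.2 0 0 0 1; 0 0 0 0 0 0 1; 0 0 0 0 0 0 1")

```text
time: 52.62
position: [0.6165, -0.0258, 0.0187]
tool_rot: [2.317, 2.12, -0.002]
ft_force: [-6.2, -0.4, 11.5]
grip_width: 0.506
grip_force: 25.1
```

Request:
jog_arm(rows="0 0 -0.1 0 0 0 -0.4; 0 0 0 0 0 0 -0.4; 0 0 0 0 0 0 -0.4; 0 0 0 0 0 0 -0.4; 0 0 -4 0 0 0 -0.4")

```text
time: 53.25
position: [0.6136, -0.0262, 0.055]
tool_rot: [-2.314, -2.117, 0.007]
ft_force: [0.7, -0.8, 0.3]
grip_width: 0.697
grip_force: 0.0
```

Request:
jog_arm(rows="0 0 -6 0 0 0 -1; 0 0 -6 0 0 0 -1; 2 -5 0 0 0 0 -1; 2 -5 0 0 0 0 -1; 5 -3 0 0 0 0 -1")

```text
time: 53.88
position: [0.4932, 0.0738, 0.1773]
tool_rot: [2.322, 2.114, -0.004]
ft_force: [1.2, 1.0, 0.6]
grip_width: 0.996
grip_force: 0.0
```

Request:
jog_arm(rows="5 -2 0 0 0 0 -1; 4 -2 0 0 0 0 -1; 0 0 0 0 0 0 -1; 0 0 0 0 0 0 -1")

```text
time: 54.38
position: [0.4632, 0.168, 0.1777]
tool_rot: [2.317, 2.12, -0.001]
ft_force: [0.6, -0.5, -0.4]
grip_width: 1.003
grip_force: 0.0
```

Run:
```python
from h import *
plan([.443,.2535,.10],88)
d=snap('wrist','w7')
cv2.imwrite('pics/w7b.png',cv2.resize(np.clip(d['img']*1.3,0,255).astype(np.uint8),(800,600),interpolation=cv2.INTER_CUBIC))
```

```text
rot [ 0.     0.001 -0.054] shift [ 8.47 -2.32  7.77] pos [0.4632 0.168  0.1777] t 54.38 w 1.003 gf 0.0 q7 -0.55
```

View pics/w7b.png

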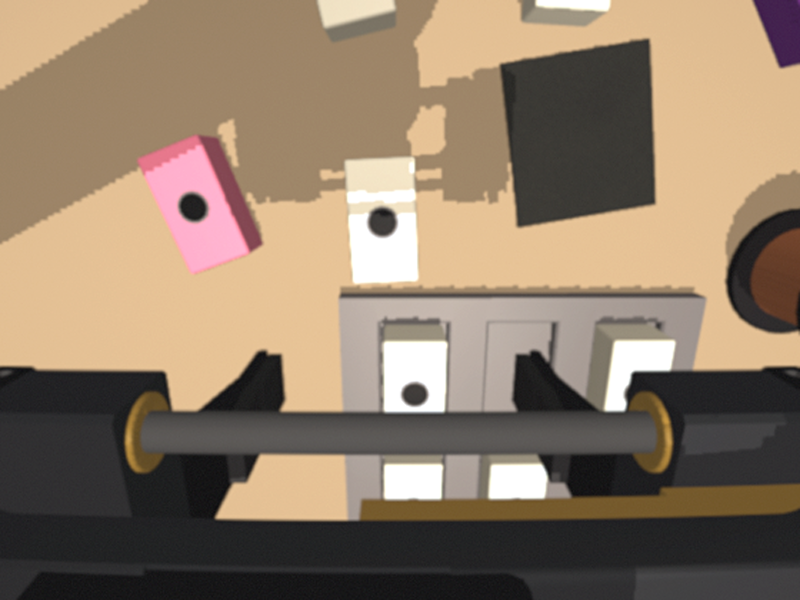

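Run:
```python
from h import *
d=load('w7'); S=1.42857
w=px2w(d,np.array([(346,159),(414,157),(418,282),(352,284)])/S,.036)[:,:2]; a=w[0]+w[1]-w[2]-w[3]
y=np.degrees(np.arctan2(a[1],a[0])); c=w.mean(0)
print('spare',c.round(4),y.round(1),[np.linalg.norm(w[i]-w[i-1]).round(3) for i in range(4)])
plan([*c,.016],y)
```

```text
spare [0.4569 0.2094] 86.7 [np.float64(0.08), np.float64(0.042), np.float64(0.08), np.float64(0.044)]
rot [ 0.     0.001 -0.033] shift [ 4.15 -0.9  16.16] pos [0.4635 0.1674 0.1776] t 54.42 w 1.001 gf 0.0 q7 -0.55
```

Request:
jog_arm(rows="2.1 -0.45 4 0 0 -0.033 -1; 2.05 -0.45 4 0 0 0 -1; 0 0 4 0 0 0 -1; 0 0 3 0 0 0 -1; 0 0 1.1 0 0 0 -1")

```text
time: 55.05
position: [0.4563, 0.2089, 0.0147]
tool_rot: [-2.284, -2.155, 0.005]
ft_force: [-0.6, 0.1, 0.5]
grip_width: 0.996
grip_force: 0.0
```

Request:
jog_arm(rows="0 0 0 0 0 0 -1; 0 0 0 0 0 0 1; 0 0 0 0 0 0 1; 0 0 0 0 0 0 1; 0 0 0 0 0 0 1", force=25)

```text
time: 55.68
position: [0.4573, 0.2106, 0.0171]
tool_rot: [2.282, 2.158, 0.001]
ft_force: [0.0, 0.7, -0.5]
grip_width: 0.639
grip_force: 0.0
```

Request:
jog_arm(rows="0 0 0 0 0 0 1; 0 0 0 0 0 0 1; 0 0 0 0 0 0 1; 0 0 0 0 0 0 1")

```text
time: 56.18
position: [0.4571, 0.2106, 0.0168]
tool_rot: [2.283, 2.158, -0.0]
ft_force: [0.4, -0.9, 1.5]
grip_width: 0.5
grip_force: 25.0
```

Run:
```python
from h import *
plan([.5483,.0805,.10],84.9)
```

```text
rot [-0.     0.     0.033] shift [-12.15  10.24  -8.32] pos [0.4571 0.2106 0.0168] t 56.17 w 0.5 gf 25.0 q7 -0.85
```

Request:
jog_arm(rows="0 0 -5 0 0 0.033 1; 0 0 -4 0 0 0 1; -4 3.4 0 0 0 0 1; -4 3.4 0 0 0 0 1; -4.05 3.44 0 0 0 0 1")

```text
time: 56.8
position: [0.549, 0.08, 0.1066]
tool_rot: [2.317, 2.12, -0.0]
ft_force: [0.9, 0.4, -0.7]
grip_width: 0.503
grip_force: 25.0
```

Request:
jog_arm(rows="0 0 3 0 0 0 1; 0 0 2 0 0 0 1; 0 0 0 0 0 0 1; 0 0 0 0 0 0 1")

```text
time: 57.3
position: [0.5485, 0.0827, 0.0574]
tool_rot: [2.316, 2.122, 0.001]
ft_force: [0.0, -0.2, -1.6]
grip_width: 0.503
grip_force: 25.0
```

Run:
```python
from h import *
plan([.5483,.0815,.021],84.9)
d=snap('wrist','w8')
cv2.imwrite('pics/w8b.png',cv2.resize(np.clip(d['img'][100:]*1.3,0,255).astype(np.uint8),(800,457),interpolation=cv2.INTER_CUBIC))
```

```text
rot [ 0.001 -0.     0.002] shift [-0.12 -0.01  3.64] pos [0.5485 0.0827 0.0574] t 57.3 w 0.503 gf 25.0 q7 -0.58
```

View pics/w8b.png

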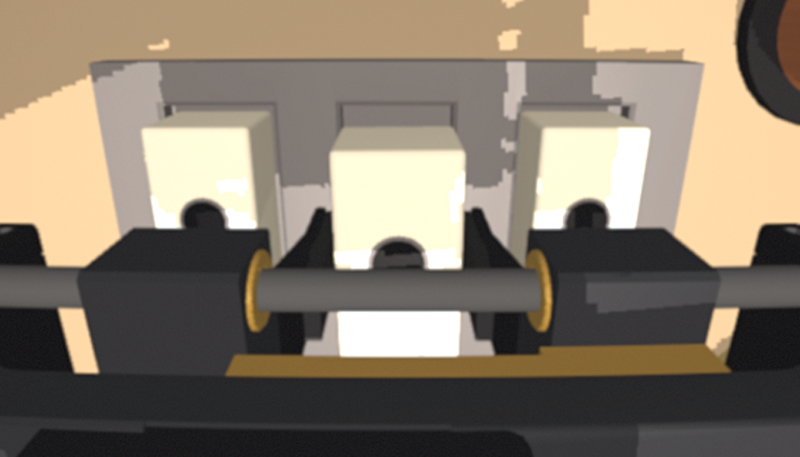

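Run:
```python
from h import *
d=load('w8'); S=1.42857
f=lambda p,z:px2w(d,(np.array(p,float)+[0,142.86])/S,z)[:,:2].round(4)
a=f([(338,102),(456,102)],.014);b=f([(341,127),(458,127)],.0406);c=f([(331,153),(465,153)],.0766)
u=np.array([np.cos(1.482),np.sin(1.482)])
print('pocket c',a,a.mean(0)-.043*u,'block c',b,b.mean(0)-.04*u,'top',c,c.mean(0)-.04*u)
```

```text
pocket c [[0.5257 0.1286]
 [0.5773 0.1241]] [0.54768677 0.08351941] block c [[0.5294 0.1232]
 [0.5746 0.1193]] [0.54845281 0.08140759] top [[0.5303 0.1231]
 [0.5723 0.1194]] [0.54775281 0.08140759]
```

Request:
jog_arm(rows="0.05 -0.02 1.5 0 0 0 1; 0 0 1 0 0 0 1; 0 0 0.7 0 0 0 1; 0 0 0.3 0 0 0 1; 0 0 0 0 0 0 1")

```text
time: 57.98
position: [0.5482, 0.0821, 0.0216]
tool_rot: [-2.318, -2.12, 0.0]
ft_force: [-0.5, -0.7, -1.6]
grip_width: 0.502
grip_force: 25.0
```

Request:
jog_arm(rows="0 0 0.2 0 0 0 1; 0 0 0 0 0 0 1; 0 0 0 0 0 0 1")

```text
time: 58.35
position: [0.5486, 0.0822, 0.0208]
tool_rot: [2.317, 2.12, 0.0]
ft_force: [-1.3, -0.1, 4.6]
grip_width: 0.501
grip_force: 25.0
```

Seated. Release, retreat, check from above.

Request:
jog_arm(rows="0 0 -0.1 0 0 0 -0.4; 0 0 0 0 0 0 -0.4; 0 0 0 0 0 0 -0.4; 0 0 0 0 0 0 -0.4; 0 0 -4 0 0 0 -0.4")

```text
time: 58.98
position: [0.5457, 0.0813, 0.0586]
tool_rot: [-2.315, -2.118, 0.007]
ft_force: [-0.4, -1.1, -0.1]
grip_width: 0.7
grip_force: 0.0
```

Request:
jog_arm(rows="0 0 -6 0 0 0 -0.4; 0 0 -6 0 0 0 -0.4; 0 0 -6 0 0 0 -0.4; -6 -1 0 0 0 0 -0.4; -6 -1 0 0 0 0 -0.4")

```text
time: 59.6
position: [0.5177, -0.0363, 0.2417]
tool_rot: [2.314, 2.122, 0.001]
ft_force: [0.9, -0.7, -0.6]
grip_width: 0.702
grip_force: 0.0
```

Request:
jog_arm(rows="-6 -1 -2 0 0 0 -0.4; -6 -1 0 0 0 0 -0.4; -6 0 0 0 0 0 -0.4; -6 0 0 0 0 0 -0.4; -6 0 0 0 0 0 -0.4")

```text
time: 60.22
position: [0.471, -0.3332, 0.2605]
tool_rot: [2.318, 2.12, -0.001]
ft_force: [1.2, -0.3, 0.0]
grip_width: 0.701
grip_force: 0.0
```

Request:
jog_arm(rows="-6 0 0 0 0 0 -0.4; -6 0 0 0 0 0 -0.4; 0 0 0 0 0 0 -0.4; 0 0 0 0 0 0 -0.4")

```text
time: 60.72
position: [0.461, -0.4502, 0.2598]
tool_rot: [-2.317, -2.12, -0.002]
ft_force: [0.4, 0.9, -0.3]
grip_width: 0.697
grip_force: 0.0
```

Run:
```python
from h import *
d=snap('top','top9'); s=snap('side','side9')
im=d['img']; g=im.min(2); m=(g>110).astype(np.uint8)
n,l,st,ce=cv2.connectedComponentsWithStats(m)
for i in range(1,n):
    if 150<st[i,4]<1500:
        r=cv2.minAreaRect(np.argwhere(l==i)[:,::-1].astype(np.float32)); w=px2w(d,[r[0]],.04)[0]
        lc=R.from_euler('z',5.11,degrees=True).apply(w-[.5436,.0297,.04])
        print(np.round(r[0],1),w.round(4),'tray',(lc*1e3).round(1),st[i,4])
f=lambda x:np.clip(x*1.6,0,255).astype(np.uint8)
cv2.imwrite('pics/m9.png',np.hstack([cv2.resize(f(im[125:265,220:405]),(400,303)),cv2.resize(f(s['img'][100:310,200:370]),(400,494))[:303*0+494][:303] if 0 else cv2.resize(f(s['img'][110:310,200:350]),(227,303))]))
```

```text
[260.3 175.3] [0.6276 0.0716 0.04  ] tray [79.9 49.2  0. ] 333
[293.5 178.4] [ 0.6175 -0.0282  0.04  ] tray [ 78.8 -51.1   0. ] 358
[165.2 190.1] [0.584  0.3585 0.04  ] tray [ 10.9 331.1   0. ] 325
[367.7 203. ] [ 0.5413 -0.2495  0.04  ] tray [  22.6 -278.3    0. ] 322
[257.9 200.8] [0.5498 0.0788 0.04  ] tray [ 1.8 49.4  0. ] 341
[291.1 204.2] [ 0.539  -0.0202  0.04  ] tray [ -0.2 -50.1   0. ] 337
[255.7 227.7] [0.4689 0.0855 0.04  ] tray [-79.4  48.9   0. ] 346
[288.8 230.7] [ 0.4596 -0.0125  0.04  ] tray [-79.9 -49.5   0. ] 344
[162.3 234.2] [0.4507 0.3628 0.04  ] tray [-122.2  323.5    0. ] 337
```

View pics/m9.png

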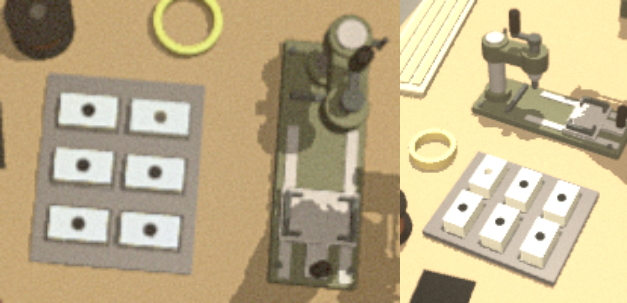

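All six pockets are filled, with every block within about 2 mm of its pocket centre. The crank is up and the robot is clear of everything.

```bash
python3 -c "
from bench import ticket
print(ticket.close_job())"
```

```text
the job is handed in; nothing more can be done
None
```

Job handed in at about 61 s on the robot's clock: the blank is threaded, the tap is wound back up, all six tray pockets are filled and two surplus spares are left on the bench; no pass/fail result came back.

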